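# Hang a laundry bin at the end of the slatwall

## Task

Hang the loose blue bin in the top groove of the white slatwall, beside the white bin: with its front tilted up, feel its lip into the groove, then swing it down in the hand, neither dropping nor forcing it, until its back lies flat on the slats. Slide it along the groove away from the white bin until it stops at the panel's end, leave it hanging there free, and leave the other things where they are.

Things in the scene. Friction and masses are not known exactly. Their poses are not given: they have to be found in the camera images.
- panel: Slatwall stand with a white board (fixed, 320 mm long along y, 21 mm thick). Origin: on the table under the middle of the slats' front face, which looks to -x; z up. The board is bolted through slots, up to 16 mm above or below nominal: this pose does not show it. Nominal: top 248 mm, grooves' lower edges 40, 115, 190 mm up. Grooves are level, closed by trims at both ends. Keep pushes under 25 N.
- bin_cup (a point): Loose blue bin (170 to 340 g), standing on the table: the point in the middle of its open box, half-way up (26 mm over its underside, 49 mm in front of its back face). Box: 60 mm wide (y), 92 mm deep, 52 mm high, front wall 36 mm, walls 2.5 mm. Steel back plate behind it: 120 mm wide, 57 mm high, 3 mm thick. Axes: x out of its back, y along the plate, z up. Best gripped across the 60 mm.
- bin_heel (a point): Blue bin: mid top edge of its back plate's rear face, 57 mm up. A 2.5 mm web runs from here 6 mm back (x), then a 2.5 mm lip rises 14 mm long at 70 deg (leaning back), all 120 mm wide. Groove: mouth 11 mm high between 5 mm thick slat lips; cavity behind 10 mm deep, 11 mm above and below the mouth. Home: this point on the mouth's lower front edge; enter with 30 to 40 deg tilt; sags 2 deg when let go.
- bin_tip (a point): Blue bin: middle of the top edge of its upturned lip, 9.6 mm behind (x) and 13.6 mm above the heel point. Home, it stands in the cavity behind the slat above the mouth, and the bin's axes are parallel to the panel's. The white bin (same make, part of the panel) hangs in the top groove with its middle at y = -92 mm of the panel; the blue one stops at the end trim with its middle at y = +100 mm.
- pods: Green jar with a white lid, 60 mm across, 70 mm high, standing on the table before the slatwall; leave it alone. Origin: centre of its underside.
- detergent: Orange detergent bottle, 72 mm across, 190 mm high; leave it alone. Origin: centre of its underside.
- brush: Laundry brush lying on the table, 200 mm long along its x; leave it alone. Origin: on its underside.
Not all that is in view belongs to the job. Of the things that look like the part that bears bin_cup, take the one that is nearest to the robot's base at the start.

How it is judged:
By the outcome, as a careful person would: the job done as asked, in the order asked, and still so for the second after the job is handed in, with the robot touching nothing.
It also fails if it takes over 72 s, if anything falls off the work surface, if the arm or the gripper's body presses on something with over 40 N, if the wrist force passes 120 N, or if a joint passes its speed limit or range.

## Robot

A 7-joint arm with a two-finger parallel gripper is mounted at the origin on the work surface. World frame = base frame: x ahead of the robot, y to its left, z up, the work surface at z = 0. Lengths are in m, angles in rad, forces in N, time in s.
With the tool pointing down it reaches from about 0.4 to 0.875 m from the base axis. Payload 19.3 kg.
Tool frame: the origin (TCP) lies on the front face of the gripper's body, between the roots of the fingers; the fingertips stand 73 mm ahead of it and the grasp point (between the pads) lies 54 mm ahead of it; z points along the fingers, y is the direction in which the jaws open and shut (so a half turn about z gives the same grasp; the last joint's range is limited). The gripper opens to 85 mm and grips with 20 to 120 N. Pads are 22 mm wide; open, the fingers measure 114 mm over their backs; the gripper's body (76 mm by 85 mm) begins 54 mm behind the grasp point. The pads swing forward as they close: fully open they stand 13 mm farther back than shut.
Start: joints at [1.249, 0.521, -0.036, 1.599, 0.021, 1.021, -0.113], TCP at [0.156, -0.605, 0.304] pointing down, gripper open.
Joint ranges: [-2.91, 2.91], [-0.3, 2.13], [-1.5, 1.42], [0.17, 2.43], [-1.26, 4.41], [0.16, 1.93], [-2.52, 2.52]. Speed limits (rad/s): [1.89, 1.89, 2.39, 2.39, 3.01, 3.01, 3.01].

## Interface

Orientations are given as [roll, pitch, yaw] about the fixed x, y, z axes, in that order (R = Rz(yaw) Ry(pitch) Rx(roll)).
In Python, from workcell import bot gives the robot as it stands.
- The arm moves only by the shell command python3 -m crank 'ROWS' [OPENING] [FORCE]. ROWS is a JSON object of lists of equal length, an entry for each row: "travel": the shift along the world's x, y, z in cm, a list of three; "rot": the turn, a rotation vector about the world's x, y, z in degrees, a list of three. A call has 1 to 8 rows; each row is the pose to reach, as a shift and turn from the pose commanded when the call began; what a row does not reach only later rows make up. A row lasts 1/10 s, in which the tool goes at most 50 mm and 8.59 degrees, less where a joint would pass 70% of its speed; a pose out of reach is approached as far as the arm can. A call with a gripper value outside its range is refused whole. OPENING is the opening, from -1 (shut) to 1 (fully open), so that 0 is half open, set as the call begins (- or left out, the last holds). The fingers move at their own pace and stop on an object; FORCE is the grip in N (left out, the last holds). Time passes only in rows, so rows that repeat a pose let the fingers close. It gives the time, the measured TCP pose, the force and the opening at its end, in the units of the state.
- bot.observe(): the state, without advancing time (a new reading comes with each control period).
- bot.grab_frame(name): name is "side" or "top" or "wrist"; returns the picture (400x640x3 uint8, red, green, blue); there is no depth.
- bot.camera_model(name): a dict with "fx", "fy", "cx", "cy" (pixels), "R" (3x3) and "t" (3): a world point X has camera coordinates R X + t. Camera axes: x right, y down, z forward; pixel columns grow to the right and rows downward; lengths in m; the calibration is good to about 2 mm. The wrist camera is an equidistant fisheye: a pixel r from the principal point sees the ray r / f radians off the axis. A picture is of the moment at which its call begins: read the wrist's pose just before it. camera_model takes no time and is no camera call; for the wrist camera it gives the pose at the moment of the call.
- bot.job_done(): hands the job in, once; it reports no verdict.
Trained networks look in the newest picture that a camera, given by its name, has taken for a name from the list of things; names that differ only in an ending like _2 or _b are one class to them, and where a whole thing is asked for, a point or a joint stands for the part that bears it (a point fixed in the world has none). Each returns a list of dicts, best first, with "conf" (0 to 1); they miss things now and then, are a little off and sometimes report something else, mostly with a low value. They report only what shows in the picture. A call takes as long as a camera call. They do not tell look-alikes from the thing itself.
- bot.silhouettes(camera, thing): "pixels" (400x640 bool, what is visible of it) and "box" ([centre column, centre row, width, height] in pixels, round what is visible of it).
The state is a dict: "clock": time; "qpos": joint angles; "qd": joint speeds; "joint_efforts": joint torques, N m; "position": TCP position; "tool_rot": TCP orientation; "force": force on the tool from outside, world axes, zero at the start; "moment": the same for the moment, N m; "grip_width": finger opening in m.
Only numpy, scipy, OpenCV 4.12 (cv2) and the standard library are available. Lean on these libraries where they do the work, as an engineer would, in place of code of your own. Each camera call takes 0.05 s, during which the arm holds its last target.

## Working session

There is one attempt and no reset: what is moved stays moved. The work goes in short steps, Python scripts to look and compute and a shell command to move; the robot and the scene stay as the last step left them, time stands still between calls to the robot, and variables do not carry over. Pictures are saved under pics/ and viewed, and the job is handed in when it is done.

```bash
ls -la; mkdir -p pics
python3 - <<'E'
from workcell import bot
import cv2,json
s=bot.observe();print(s)
for n in("side","top","wrist"):
    m=bot.camera_model(n);print(n,m)
    f=bot.grab_frame(n);cv2.imwrite(f"pics/{n}0.png",f[:,:,::-1])
E
```

```text
total 12
drwxr-xr-x  3 agent agent 4096 Dec  7 02:11 .
drwxr-xr-x 23 root  root  4096 Dec  7 02:11 ..
drwxr-xr-x  2 agent agent 4096 Dec  7 02:11 pics
{'clock': 0.0, 'qpos': array([ 1.24879336,  0.52201842, -0.03632136,  1.59999258,  0.02119   ,
        1.02108122, -0.11281254]), 'qd': array([-4.67089628e-04,  8.01079051e-04,  1.31787751e-03,  1.42545825e-03,
        3.97697457e-04,  3.58861174e-04,  3.85426482e-05]), 'joint_efforts': array([ 4.15659806e-04, -9.27114558e+01,  1.98007978e+00, -3.69930482e+01,
        1.77536200e-02,  8.29408527e-03,  9.61600591e-06]), 'position': array([ 0.15562734, -0.60506002,  0.30332852]), 'tool_rot': array([-3.14048009e+00,  7.31902861e-05,  2.51769743e-01]), 'force': array([-0.2367018 ,  0.02433694,  0.54199381]), 'moment': array([ 0.01445979,  0.01917808, -0.04112363]), 'grip_width': 0.0853518354046796}
side {'fx': 413.3877626325175, 'fy': 413.3877626325175, 'cx': 322.1373044150073, 'cy': 207.7575588078984, 'R': array([[ 0.89223634,  0.45122632, -0.01758205],
       [ 0.25087699, -0.52769553, -0.81154061],
       [-0.37546645,  0.71967509, -0.58403143]]), 't': array([-0.63093379,  0.02285511,  1.19914473])}
top {'fx': 402.75849434153287, 'fy': 402.75849434153287, 'cx': 324.1420536897301, 'cy': 210.42377266264089, 'R': array([[ 0.00762062, -0.99967889, -0.02416705],
       [-0.99018099, -0.0041703 , -0.13972906],
       [ 0.1395834 ,  0.02499457, -0.98989481]]), 't': array([0.21579723, 0.60828816, 1.05621455])}
wrist {'fx': 309.70691628693146, 'fy': 309.70691628693146, 'cx': 320.53403512293403, 'cy': 198.4739767875415, 'R': array([[ 0.24927755, -0.96843053, -0.00173316],
       [-0.9162064 , -0.23641388,  0.32353411],
       [-0.31373005, -0.07906186, -0.94621492]]), 't': array([-0.62492222, -0.0428821 ,  0.3813573 ])}
```

View pics/side0.png

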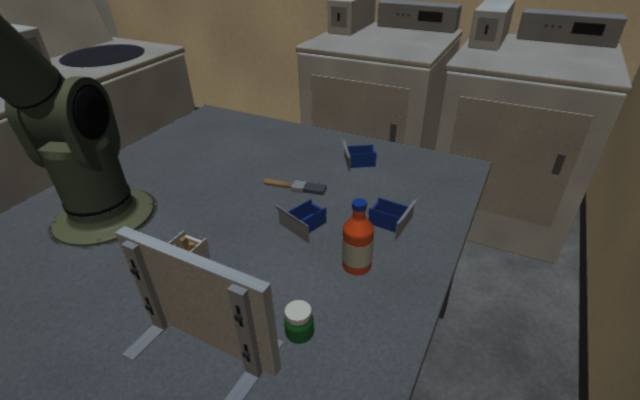

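View pics/top0.png

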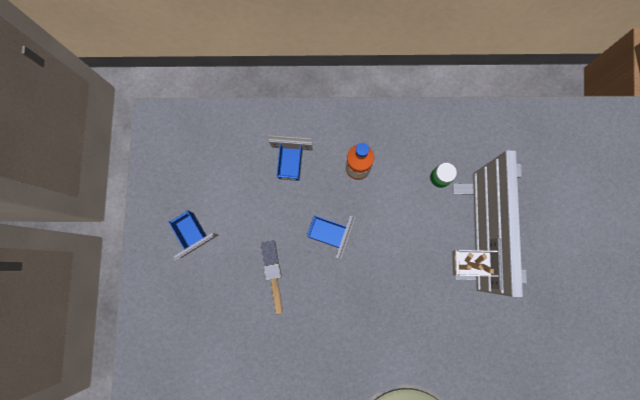

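View pics/wrist0.png

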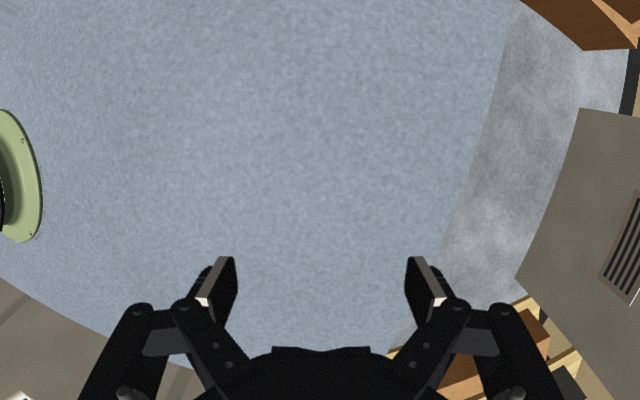

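Top view: candidates for the blue bin are C (330,232), A (290,160) and B (190,235). The base is at about (408,400), so C is nearest. The white bin is at (475,263), the jar at (445,175), and the panel's front faces left (world +y). The side view shows the panel's back, so the groove height needs the wrist camera.

```bash
cat > h.py <<'E'
import numpy as np, cv2
from workcell import bot
from scipy.spatial.transform import Rotation as Ro
def ray(m,u,v,fish=False):
    x=(u-m['cx'])/m['fx'];y=(v-m['cy'])/m['fy']
    if fish:
        r=np.hypot(x,y); d=np.array([np.sin(r)*x/r,np.sin(r)*y/r,np.cos(r)]) if r>1e-9 else np.array([0,0,1.])
    else: d=np.array([x,y,1.])
    R=np.array(m['R']);c=-R.T@np.array(m['t']);d=R.T@d
    return c,d/np.linalg.norm(d)
def atz(m,u,v,z,fish=False):
    c,d=ray(m,u,v,fish);return c+d*(z-c[2])/d[2]
def proj(m,X,fish=False):
    p=np.array(m['R'])@np.array(X)+m['t']
    if fish:
        r=np.hypot(p[0],p[1]);th=np.arctan2(r,p[2]);x,y=p[0]/r*th,p[1]/r*th
    else:x,y=p[0]/p[2],p[1]/p[2]
    return np.array([m['cx']+m['fx']*x,m['cy']+m['fy']*y])
def tri(obs):
    A=np.zeros((3,3));b=np.zeros(3)
    for c,d in obs:
        P=np.eye(3)-np.outer(d,d);A+=P;b+=P@c
    X=np.linalg.solve(A,b);return X,[np.linalg.norm((np.eye(3)-np.outer(d,d))@(X-c)) for c,d in obs]
E
python3 - <<'E'
from h import *
f=bot.grab_frame("top");m=bot.camera_model("top")
for t in("bin_cup","panel","pods"):
    for r in bot.silhouettes("top",t):
        print(t,round(r['conf'],2),np.round(r['box']),atz(m,r['box'][0],r['box'][1],0.026).round(3))
c=f[120:310,420:540];cv2.imwrite("pics/tp.png",cv2.resize(c[:,:,::-1],None,fx=3.1,fy=3.1,interpolation=cv2.INTER_CUBIC))
c=f[200:270,290:370];cv2.imwrite("pics/tb.png",cv2.resize(c[:,:,::-1],None,fx=8,fy=8,interpolation=cv2.INTER_CUBIC))
g=bot.grab_frame("side")
c=g[190:270,260:420];cv2.imwrite("pics/sb.png",cv2.resize(c[:,:,::-1],None,fx=5,fy=5,interpolation=cv2.INTER_CUBIC))
c=g[210:400,100:300];cv2.imwrite("pics/sp.png",cv2.resize(c[:,:,::-1],None,fx=3.1,fy=3.1,interpolation=cv2.INTER_CUBIC))
E
```

```text
bin_cup 0.91 [331. 237.  46.  41.] [0.535 0.202 0.026]
bin_cup 0.91 [292. 160.  42.  49.] [0.755 0.311 0.026]
bin_cup 0.91 [192. 235.  50.  46.] [0.54  0.587 0.026]
panel 0.8 [491. 224.  75. 140.] [ 0.573 -0.239  0.026]
pods 0.57 [441. 175.  23.  25.] [ 0.712 -0.107  0.026]
pods 0.44 [333. 237.  51.  48.] [0.537 0.196 0.026]
```

View pics/tp.png

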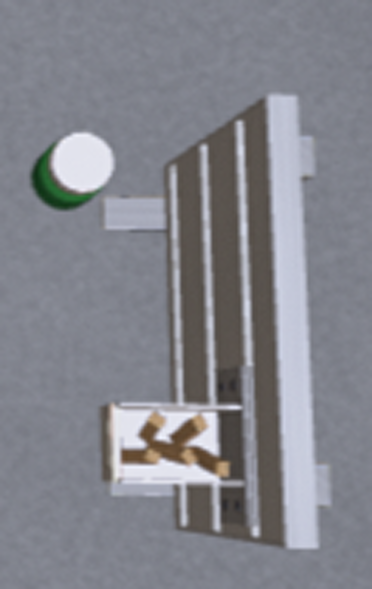

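View pics/tb.png

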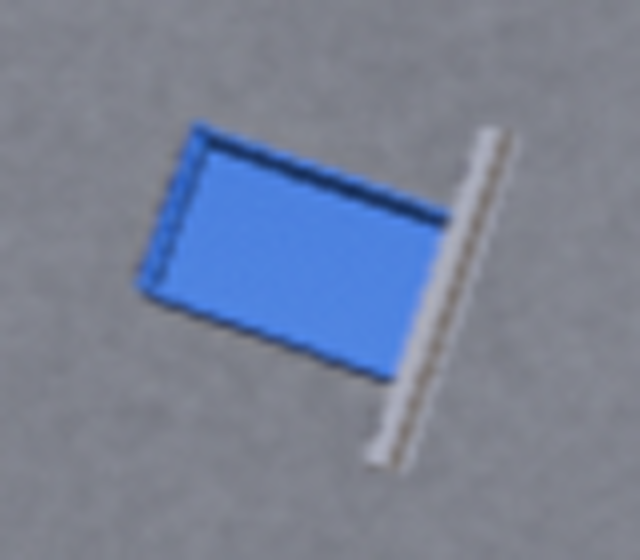

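View pics/sb.png

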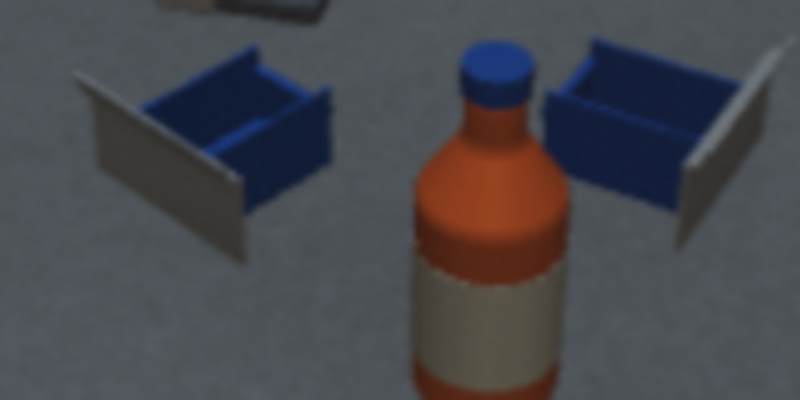

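View pics/sp.png

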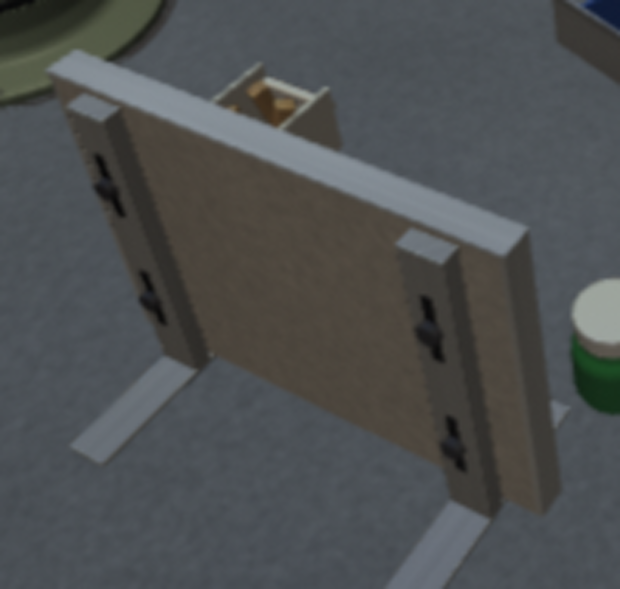

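```bash
cat > fit.py <<'E'
from h import *
from scipy.optimize import least_squares
mt=bot.camera_model("top");ms=bot.camera_model("side")
def fit(obs,x0):
    def res(p):
        R=Ro.from_euler('z',p[2]).as_matrix();o=[]
        for m,P,uv in obs:
            o+=list(proj(m,R@np.array(P)+[p[0],p[1],p[3] if len(p)>3 else 0])-uv)
        return o
    s=least_squares(res,x0,loss='soft_l1',f_scale=.7);print(s.x.round(4),np.round(res(s.x),1).reshape(-1,2).tolist());return s.x
T=lambda u,v:(290+u/8,200+v/8);S=lambda u,v:(260+u/5,190+v/5)
b=[(mt,(.0096,.06,.0706),T(513,130)),(mt,(.0096,-.06,.0706),T(402,470)),
(ms,(.0096,.06,.0706),S(75,72)),(ms,(.0096,-.06,.0706),S(243,180)),(ms,(0,.06,0),S(98,168)),(ms,(0,-.06,0),S(245,263)),
(mt,(-.095,.03,.052),T(195,122)),(mt,(-.095,-.03,.052),T(138,290)),(ms,(-.095,-.03,.052),S(330,90)),(ms,(-.095,-.03,0),S(330,160))]
# note side cam: which end is which checked by residuals
p=fit(b,[.54,.16,-1.3])
R=Ro.from_euler('z',p[2]).as_matrix();print("cup",R@[-.049,0,.026]+[p[0],p[1],0],"yaw deg",np.degrees(p[2]))
T=lambda u,v:(420+u/3.1,120+v/3.1);S=lambda u,v:(100+u/3.1,210+v/3.1)
q=[(mt,(0,.16,.248),T(268,97)),(mt,(0,-.16,.248),T(287,547)),(mt,(.021,.16,.248),T(297,97)),(mt,(.021,-.16,.248),T(318,547)),
(ms,(0,-.16,.248),S(75,50)),(ms,(.021,-.16,.248),S(48,72)),(ms,(0,.16,.248),S(527,230)),(ms,(.021,.16,.248),S(505,253))]
q=fit(q,[.57,-.22,-1.57,0]);print(np.degrees(q[2]))
E
python3 fit.py
```

```text
[ 0.5353  0.1664 -1.9374] [[1.1, 0.1], [-1.3, -0.1], [28.6, 19.9], [-33.8, -21.8], [28.0, 20.4], [-29.3, -19.1], [0.5, -1.7], [-0.5, -2.2], [-14.2, -8.7], [-13.6, -7.8]]
cup [0.55286204 0.21209816 0.026     ] yaw deg -111.00439166671107
[ 0.5583 -0.198  -1.5816 -0.0128] [[-0.3, -0.0], [0.2, -2.2], [-0.3, 0.1], [-0.0, -2.0], [0.5, 0.6], [-0.0, -0.1], [-1.6, -1.5], [-2.1, 0.0]]
-90.61785665663173
```

```bash
sed -i 's/(ms,(.0096,.06,.0706),S(75,72)),(ms,(.0096,-.06,.0706),S(243,180)),(ms,(0,.06,0),S(98,168)),(ms,(0,-.06,0),S(245,263))/(ms,(.0096,-.06,.0706),S(75,72)),(ms,(.0096,.06,.0706),S(243,180)),(ms,(0,-.06,0),S(98,168)),(ms,(0,.06,0),S(245,263))/; s/(ms,(-.095,-.03,.052),S(330,90)),(ms,(-.095,-.03,0),S(330,160))/(ms,(-.095,.03,.052),S(330,90)),(ms,(-.095,.03,0),S(330,160))/' fit.py
cat >> fit.py <<'E'
Rq=Ro.from_euler('z',q[2]).as_matrix()
for y in (-.16,.03,.05,.1,.16): print(y,(Rq@[0,y,0]+[q[0],q[1],0]).round(4))
# triangulate corners
for a,bq in (((268,97),(527,230)),((287,547),(75,50)),((297,97),(505,253)),((318,547),(48,72))):
    print(tri([ray(mt,*T(*a)),ray(ms,*S(*bq))]))
E
python3 fit.py
```

```text
[ 0.5362  0.1666 -1.8829] [[-0.1, -0.8], [-0.2, -0.2], [-0.7, 0.4], [-3.5, -2.2], [-0.5, 0.4], [-0.1, 0.9], [-0.8, -0.5], [-0.7, -0.5], [-0.2, -0.6], [0.0, 0.5]]
cup [0.55126166 0.21323141 0.026     ] yaw deg -107.88498344636675
[ 0.5583 -0.198  -1.5816 -0.0128] [[-0.3, -0.0], [0.2, -2.2], [-0.3, 0.1], [-0.0, -2.0], [0.5, 0.6], [-0.0, -0.1], [-1.6, -1.5], [-2.1, 0.0]]
-90.61785665663173
-0.16 [ 0.3983 -0.1962  0.    ]
0.03 [ 0.5883 -0.1983  0.    ]
0.05 [ 0.6083 -0.1985  0.    ]
0.1 [ 0.6583 -0.199   0.    ]
0.16 [ 0.7183 -0.1997  0.    ]
(array([ 0.71989043, -0.200408  ,  0.23306422]), [np.float64(0.0013533366492414097), np.float64(0.001353336649241192)])
(array([ 0.39411222, -0.19514265,  0.23458602]), [np.float64(0.0008922690136567855), np.float64(0.0008922690136567792)])
(array([ 0.7195287 , -0.22024936,  0.23532963]), [np.float64(0.0017450346477352612), np.float64(0.00174503464773521)])
(array([ 0.3945514 , -0.21667423,  0.23353686]), [np.float64(0.0013583351495889144), np.float64(0.0013583351495888925)])
```

Run:
```python
from h import *
m=bot.camera_model("wrist");s=bot.observe();R=Ro.from_euler('xyz',s['tool_rot']).as_matrix()
c=-m['R'].T@m['t'];print("cam in tool",R.T@(c-s['position']),"axes in tool",(np.array(m['R'])@R).round(3))
import numpy as np
yb=np.radians(-107.9);bx=np.array([np.cos(yb),np.sin(yb),0]);by=np.array([-np.sin(yb),np.cos(yb),0]);ez=np.array([0,0,1])
o=np.array([.5362,.1666,0])
for phi in(50,55):
  p=np.radians(phi);z=bx*np.cos(p)-ez*np.sin(p)
  for sg in(1,-1):
    y=sg*by;T=np.stack([np.cross(y,z),y,z],1)
    g=o+bx*-.042+ez*.032
    d=Ro.from_matrix(T@R.T).as_rotvec(degrees=True)
    print(phi,sg,"tcp",(g-.054*z).round(4),"pre",(g-.154*z).round(4),"z",z.round(3),"rotvec",d.round(2),np.linalg.norm(d).round(1))
```

```text
cam in tool [ 0.0829094   0.00070007 -0.07024313] axes in tool [[ 0.     1.     0.001]
 [-0.946  0.    -0.323]
 [-0.323 -0.001  0.946]]
50 1 tcp [0.5598 0.2396 0.0734] pre [0.5795 0.3008 0.15  ] z [-0.198 -0.612 -0.766] rotvec [-28.57  30.35  55.24] 69.2
50 -1 tcp [0.5598 0.2396 0.0734] pre [0.5795 0.3008 0.15  ] z [-0.198 -0.612 -0.766] rotvec [ -35.24  -33.15 -116.45] 126.1
55 1 tcp [0.5586 0.236  0.0762] pre [0.5763 0.2906 0.1581] z [-0.176 -0.546 -0.819] rotvec [-25.01  26.56  55.81] 66.7
55 -1 tcp [0.5586 0.236  0.0762] pre [0.5763 0.2906 0.1581] z [-0.176 -0.546 -0.819] rotvec [ -30.89  -29.06 -117.83] 125.2
```

```bash
python3 -m crank '{"travel":[[2,2,3],[5,5,6],[8,9,9],[11,13,12],[14,17,13],[18,20,13],[22,23,13],[25,26,13]],"rot":[[0,0,0],[0,0,0],[0,0,0],[0,0,0],[0,0,0],[0,0,5],[0,0,10],[0,0,15]]}' 1 30
```

```text
clock: 1.2
position: [0.3998, -0.3506, 0.4344]
tool_rot: [3.14, -0.0, 0.517]
force: [1.0, -0.5, -0.6]
grip_width: 0.0854
```

```bash
python3 -m crank '{"travel":[[2,4.5,0],[4,9,0],[6,13.5,0],[8,18,0],[10,22.5,0],[12,27,0],[14,31.5,0],[16,36,0]],"rot":[[0,0,6],[0,0,12],[0,0,18],[0,0,24],[0,0,30],[0,0,36],[0,0,42],[0,0,42]]}' && python3 -m crank '{"travel":[[1,4,0],[2,8,0],[2,12,0],[2,16,0],[2,20,0],[2,24,0],[2,24,0]],"rot":[[-6,2,0],[-12,4,0],[-18,6,0],[-24,8,0],[-30,10,0],[-38,12,0],[-38,12,0]]}'
python3 - <<'E'
from h import *
s=bot.observe();print(s['qpos'].round(2),s['position'],s['tool_rot'])
f=bot.grab_frame("wrist");cv2.imwrite("pics/w1.png",f[:,:,::-1])
E
```

```text
clock: 2.0
position: [0.5589, 0.0097, 0.434]
tool_rot: [3.141, -0.0, 1.25]
force: [0.9, -0.4, 0.1]
grip_width: 0.0854
clock: 2.7
position: [0.5786, 0.2492, 0.4324]
tool_rot: [3.127, 0.699, 1.243]
force: [-19.3, -11.4, 12.3]
grip_width: 0.0855
[-0.58  0.69 -0.14  1.12  0.46  1.93 -1.01] [0.5785589  0.24922295 0.43242379] [3.1273684  0.69919983 1.24251096]
```

View pics/w1.png

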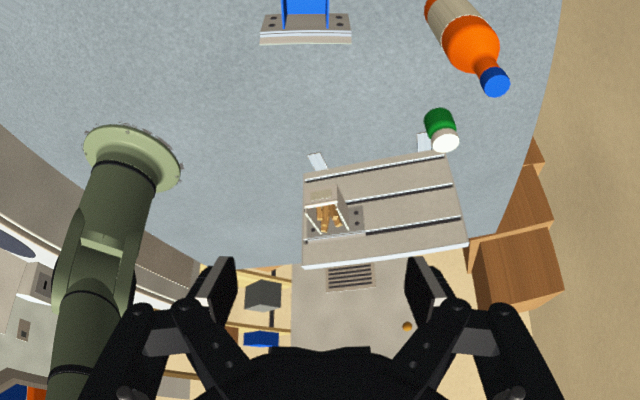

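Run:
```python
import cv2
f=cv2.imread("pics/w1.png")
cv2.imwrite("pics/w1c.png",cv2.resize(f[130:290,280:480],None,fx=4,fy=3.75,interpolation=cv2.INTER_CUBIC))
```

```text
(no output)
```

View pics/w1c.png

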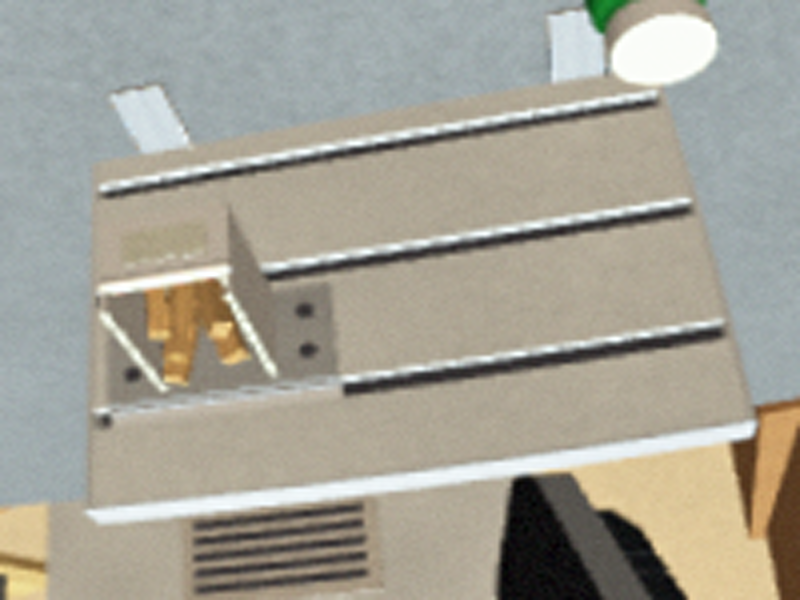

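```bash
cat > fit2.py <<'E'
from h import *
from scipy.optimize import least_squares
import json
mt=bot.camera_model("top");ms=bot.camera_model("side");mw=bot.camera_model("wrist")
T=lambda u,v:(420+u/3.1,120+v/3.1);S=lambda u,v:(100+u/3.1,210+v/3.1);W=lambda u,v:(280+u/4,130+v/3.75)
L=.1625
q=[(mt,(0,L,.248),T(268,97)),(mt,(0,-L,.248),T(287,547)),(mt,(.021,L,.248),T(297,97)),(mt,(.021,-L,.248),T(318,547)),
(ms,(0,-L,.248),S(75,50)),(ms,(.021,-L,.248),S(48,72)),(ms,(0,L,.248),S(527,230)),(ms,(.021,L,.248),S(505,253)),
(mw,(0,.16,.19),W(722,320)),(mw,(0,.16,.115),W(690,200)),(mw,(0,.16,.04),W(658,92)),(mw,(0,-.16,.04),W(100,185)),(mw,(0,L,.248),W(755,421)),(mw,(0,-L,.248),W(90,511))]
def res(p,q):
    R=Ro.from_euler('z',p[2]).as_matrix();o=[]
    for m,P,uv in q: o+=list(proj(m,R@np.array(P)+[p[0],p[1],p[3]],m is mw)-uv)
    return o
for Q in(q,q[:8],q[8:]):
    s=least_squares(res,[.5583,-.198,-1.58,-.013],args=(Q,),loss='soft_l1',f_scale=.7)
    print(s.x.round(4),np.degrees(s.x[2]).round(2),np.round(res(s.x,Q),1).reshape(-1,2).tolist())
# bin seen by wrist
print("bin lip ends predicted",[proj(mw,Ro.from_euler('z',-1.8829).as_matrix()@np.array(P)+[.5362,.1666,0],True).round(1).tolist() for P in((.0096,.06,.0706),(.0096,-.06,.0706),(0,.06,0),(0,-.06,0))])
E
python3 fit2.py
```

```text
[ 0.5591 -0.1974 -1.5797 -0.015 ] -90.51 [[-1.1, -1.2], [-0.3, -1.5], [-1.2, -1.1], [-0.6, -1.3], [0.3, 1.2], [-0.2, 0.5], [0.6, -0.2], [0.2, 1.4], [-1.0, 0.8], [-1.3, 0.6], [-1.4, 0.9], [-0.5, 1.1], [-1.7, 1.0], [-0.5, 0.3]]
[ 0.5575 -0.1975 -1.5834 -0.0137] -90.72 [[-0.5, -0.7], [-0.3, -0.7], [-0.6, -0.5], [-0.5, -0.5], [-0.3, 0.3], [-0.8, -0.4], [-0.6, -0.8], [-1.1, 0.8]]
[ 0.5617 -0.1941 -1.5816 -0.0146] -90.62 [[0.4, 0.0], [0.0, -0.3], [-0.2, 0.0], [-0.0, 0.1], [-0.2, 0.3], [0.0, -0.2]]
bin lip ends predicted [[353.4, 46.6], [262.1, 48.2], [349.4, 17.9], [267.6, 19.3]]
```

```bash
python3 -m crank '{"travel":[[0,0,-4],[0,0,-8],[0,1,-12],[0,2,-16],[0,3,-20],[0,4,-23],[0,4.5,-24.5],[0,4.5,-24.5]],"rot":[[0,0,0],[0,0,0],[0,0,0],[0,0,0],[0,0,0],[0,0,0],[0,0,0],[0,0,0]]}'
python3 - <<'E'
from h import *
s=bot.observe();print(s['qpos'].round(2),s['position'],s['tool_rot'],s['force'])
f=bot.grab_frame("wrist");cv2.imwrite("pics/w2.png",f[:,:,::-1])
f=bot.grab_frame("top");cv2.imwrite("pics/t2.png",f[:,:,::-1])
E
```

```text
clock: 3.55
position: [0.5778, 0.2931, 0.1872]
tool_rot: [3.129, 0.697, 1.243]
force: [0.5, -0.0, -0.1]
grip_width: 0.0853
[-0.61  0.95 -0.16  1.25  0.45  1.6  -1.21] [0.57784866 0.29306963 0.18724227] [3.12904395 0.69694343 1.24330651] [ 0.48147514 -0.01176729 -0.1431326 ]
```

View pics/w2.png

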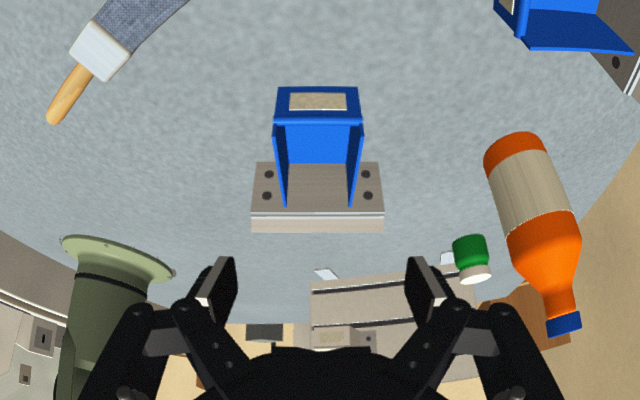

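Run:
```python
import cv2
f=cv2.imread("pics/w2.png")
cv2.imwrite("pics/w2c.png",cv2.resize(f[80:240,240:400],None,fx=3.75,fy=3.75,interpolation=cv2.INTER_CUBIC))
```

```text
(no output)
```

View pics/w2c.png

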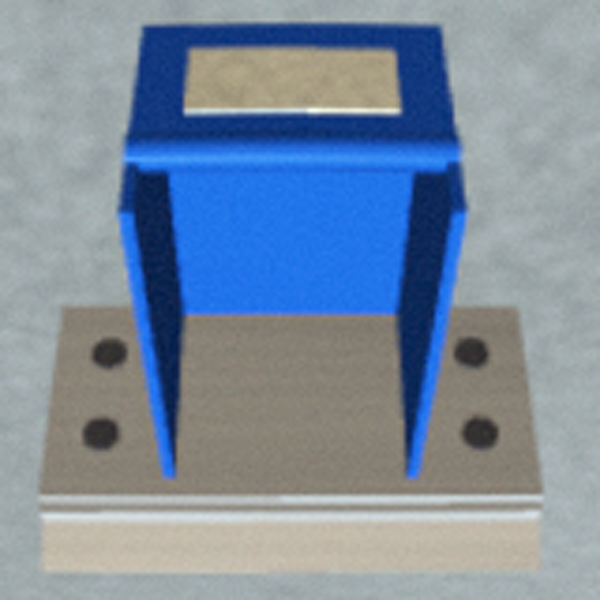

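```bash
cat > fit3.py <<'E'
from h import *
from scipy.optimize import least_squares
mw=bot.camera_model("wrist")
W=lambda u,v:(240+u/3.75,80+v/3.75)
q=[((-.003,-.06,0),W(62,308)),((-.003,.06,0),W(520,308)),((-.003,-.06,.057),W(40,496)),((-.003,.06,.057),W(543,496)),
((-.095,-.03,0),W(143,26)),((-.095,.03,0),W(441,26)),((.0096,-.06,.0706),W(42,571)),((.0096,.06,.0706),W(541,571)),((-.095,-.03,.036),W(126,152)),((-.095,.03,.036),W(460,152))]
def res(p):
    R=Ro.from_euler('z',p[2]).as_matrix();o=[]
    for P,uv in q: o+=list(proj(mw,R@np.array(P)+[p[0],p[1],p[3]],True)-uv)
    return o
s=least_squares(res,[.536,.1666,-1.88,0],loss='soft_l1',f_scale=.7)
p=s.x;print(p.round(4),np.degrees(p[2]).round(2),np.round(res(p),1).reshape(-1,2).tolist())
st=bot.observe();R=Ro.from_euler('xyz',st['tool_rot']).as_matrix()
bx=np.array([np.cos(p[2]),np.sin(p[2]),0]);by=np.array([-np.sin(p[2]),np.cos(p[2]),0]);ez=np.array([0,0,1])
o=np.array([p[0],p[1],0])
for phi in(45,50,55):
  a=np.radians(phi);z=bx*np.cos(a)-ez*np.sin(a)
  T=np.stack([np.cross(by,z),by,z],1)
  g=o+bx*-.042+ez*.032
  print(phi,"rotvec",Ro.from_matrix(T@R.T).as_rotvec(degrees=True).round(2),"d tcp cm",(100*(g-.054*z-st['position'])).round(2),"pre",(100*(g-.12*z-st['position'])).round(2))
E
python3 fit3.py
```

```text
[ 0.5364  0.1665 -1.903   0.0035] -109.03 [[0.2, 0.0], [-0.6, -0.2], [-0.3, 0.6], [0.3, 0.1], [0.1, 0.3], [0.0, 0.3], [0.3, 0.5], [-0.2, -0.1], [0.3, -0.7], [-0.2, -0.8]]
45 rotvec [-4.7   2.35 -0.7 ] d tcp cm [ -1.64  -5.04 -12.  ] pre [-0.12 -0.63 -7.33]
50 rotvec [ 0.03  0.75 -0.67] d tcp cm [ -1.75  -5.37 -11.68] pre [-0.37 -1.36 -6.62]
55 rotvec [ 4.77 -0.85 -0.64] d tcp cm [ -1.87  -5.72 -11.39] pre [-0.64 -2.14 -5.99]
```

```bash
python3 -m crank '{"travel":[[0,-0.5,-3.3],[-0.4,-1.4,-6.6],[-0.7,-2.4,-7.8],[-1,-3.4,-9.1],[-1.4,-4.4,-10.3],[-1.75,-5.4,-11.5],[-1.75,-5.4,-11.5],[-1.75,-5.4,-11.5]],"rot":[[0,0.4,-0.3],[0,0.75,-0.7],[0,0.75,-0.7],[0,0.75,-0.7],[0,0.75,-0.7],[0,0.75,-0.7],[0,0.75,-0.7],[0,0.75,-0.7]]}'
python3 - <<'E'
from h import *
s=bot.observe();print(s['qpos'].round(2),s['position'],s['tool_rot'],s['force'])
f=bot.grab_frame("wrist");cv2.imwrite("pics/w3.png",f[:,:,::-1])
E
```

```text
clock: 4.45
position: [0.5618, 0.2392, 0.0755]
tool_rot: [3.141, 0.698, 1.237]
force: [0.1, -0.6, 0.9]
grip_width: 0.0853
[-0.56  1.04 -0.15  1.4   0.48  1.38 -1.27] [0.56183041 0.23922374 0.07552837] [3.14067097 0.69799498 1.23743311] [ 0.11801585 -0.59289476  0.89850787]
```

View pics/w3.png

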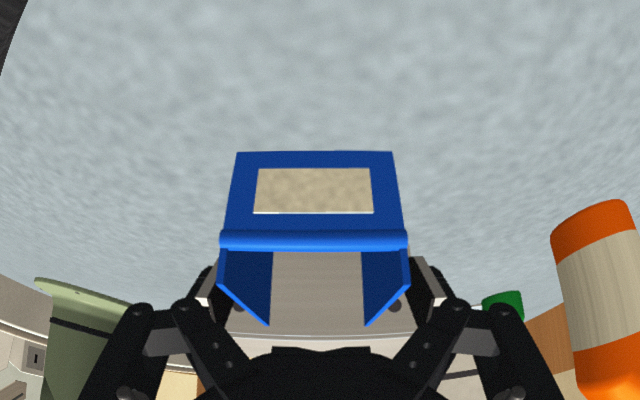

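```bash
python3 -m crank '{"travel":[[0,0,0],[0,0,0],[0,0,0],[0,0,0],[0,0,0],[0,0,0]],"rot":[[0,0,0],[0,0,0],[0,0,0],[0,0,0],[0,0,0],[0,0,0]]}' -1 60; python3 -m crank '{"travel":[[0,0,1],[0,0,3],[0,0,6],[0,0,10],[0,0,14],[0,0,18],[0,0,18]],"rot":[[0,0,0],[0,0,0],[0,0,0],[0,0,0],[0,0,0],[0,0,0],[0,0,0]]}'
python3 - <<'E'
from h import *
s=bot.observe();print(s['qpos'].round(2),s['position'],s['tool_rot'],s['force'],s['grip_width'])
f=bot.grab_frame("wrist");cv2.imwrite("pics/w4.png",f[:,:,::-1])
f=bot.grab_frame("side");cv2.imwrite("pics/s4.png",f[:,:,::-1])
E
```

```text
clock: 5.1
position: [0.5612, 0.2396, 0.0747]
tool_rot: [-3.141, 0.699, 1.239]
force: [-0.8, 2.4, 7.2]
grip_width: 0.0591
clock: 5.8
position: [0.5621, 0.2396, 0.2606]
tool_rot: [3.136, 0.693, 1.234]
force: [-0.0, -0.4, -3.4]
grip_width: 0.0592
[-0.56  0.8  -0.16  1.36  0.45  1.62 -1.17] [0.56210596 0.23960318 0.26058189] [3.13550766 0.69304346 1.23420717] [-2.28192172e-03 -3.95346855e-01 -3.36603700e+00] 0.05918235196924549
```

View pics/w4.png

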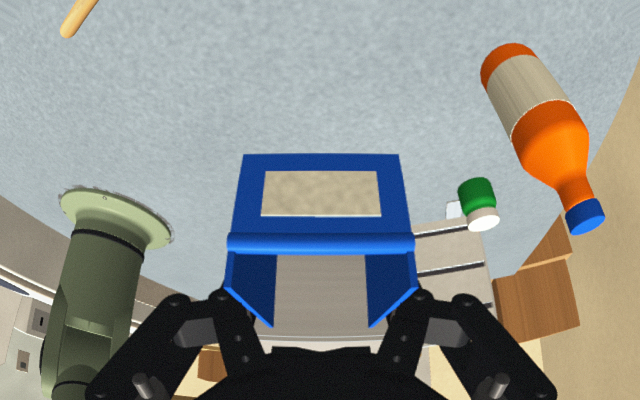

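View pics/s4.png

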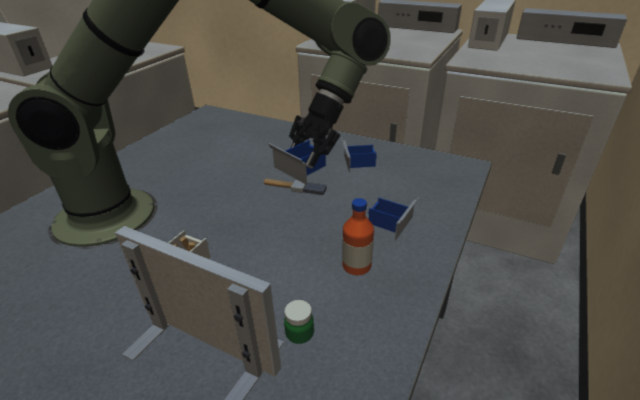

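Run:
```python
import cv2
f=cv2.imread("pics/w4.png")
cv2.imwrite("pics/w4c.png",cv2.resize(f[140:350,215:425],None,fx=3.75*.75,fy=3.75*.75,interpolation=cv2.INTER_CUBIC))
```

```text
(no output)
```

View pics/w4c.png

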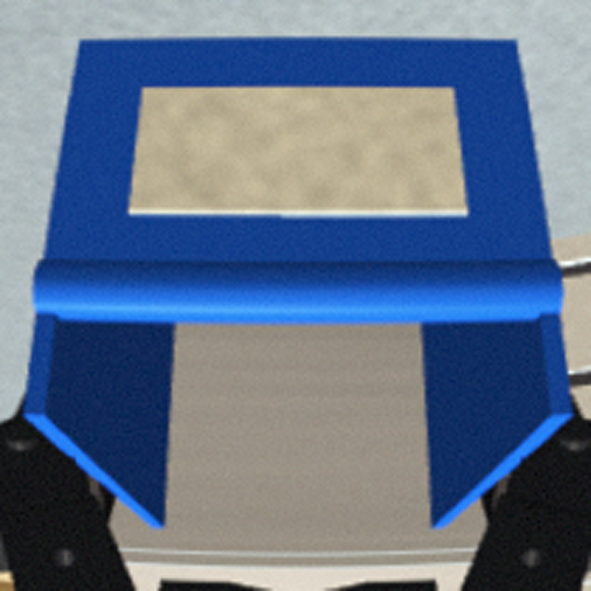

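```bash
cat > fit4.py <<'E'
from h import *
from scipy.optimize import least_squares
mw=bot.camera_model("wrist");st=bot.observe()
Rt=Ro.from_euler('xyz',st['tool_rot']).as_matrix();pt=st['position']
W=lambda u,v:(215+u/2.8125,140+v/2.8125)
q=[((-.095,-.03,0),W(79,40)),((-.095,.03,0),W(517,40)),((-.095,-.03,.052),W(25,414)),((-.095,.03,.052),W(571,414)),
((-.003,-.0275,.052),W(163,528)),((-.003,.0275,.052),W(433,528)),((-.003,0,.057),W(300,550))]
# bin in tool initial from grasp
Rg=Ro.from_euler('xyz',[-3.141,.699,1.239]).as_matrix();pg=np.array([.5612,.2396,.0747])
Rb=Ro.from_euler('z',-1.903).as_matrix();pb=np.array([.5364,.1665,0])
r0=Ro.from_matrix(Rg.T@Rb).as_rotvec();t0=Rg.T@(pb-pg)
def res(p):
    R=Rt@Ro.from_rotvec(p[:3]).as_matrix();t=Rt@p[3:]+pt;o=[]
    for P,uv in q: o+=list(proj(mw,R@np.array(P)+t,True)-uv)
    return o
s=least_squares(res,np.r_[r0,t0],loss='soft_l1',f_scale=.7);p=s.x
print("init t",t0.round(4),"res0",np.round(res(np.r_[r0,t0]),1).reshape(-1,2).tolist())
print("fit t",p[3:].round(4),np.round(res(p),1).reshape(-1,2).tolist())
R=Rt@Ro.from_rotvec(p[:3]).as_matrix();print("bin axes world\n",R.round(3),"origin",(Rt@p[3:]+pt).round(4))
R0=Rt@Ro.from_rotvec(r0).as_matrix();print("prior axes\n",R0.round(3),(Rt@t0+pt).round(4))
E
python3 fit4.py
```

```text
init t [-0.011   0.0004  0.1069] res0 [[0.2, -1.8], [0.1, -1.4], [-1.0, -1.4], [0.8, -1.0], [0.3, -1.1], [-0.9, -0.9], [-1.0, 0.6]]
fit t [-0.0118  0.0008  0.1071] [[0.4, 0.1], [-0.3, -0.1], [-0.3, 0.0], [0.3, 0.0], [1.1, -0.4], [-0.4, -0.4], [-0.4, 1.1]]
bin axes world
 [[-0.322  0.947 -0.   ]
 [-0.947 -0.322 -0.001]
 [-0.001  0.     1.   ]] origin [0.5364 0.1652 0.181 ]
prior axes
 [[-0.326  0.945 -0.002]
 [-0.945 -0.326 -0.001]
 [-0.001  0.001  1.   ]] [0.5363 0.166  0.1807]
```

```bash
cat > plan.py <<'E'
import numpy as np, cv2, heapq
# 2D clearance: panel frame x into panel, z up, origin = mouth lower front edge
lipbin=np.array([(0,0),(6,0),(10.79,13.16),(8.44,14.0),(4.25,2.5),(-3,2.5),(-3,-57),(0,-57)],float)
boxes=[(0,5,-64,0),(0,5,11,58),(15,21,-64,58),(5,15,22,58),(5,15,-64,-11)]
S=8;ox,oz=30,75   # px/mm
img=np.full((S*150,S*60),255,np.uint8)
for x0,x1,z0,z1 in boxes: img[int((z0+oz)*S):int((z1+oz)*S)+1,int((x0+ox)*S):int((x1+ox)*S)+1]=0
dt=cv2.distanceTransform(img,cv2.DIST_L2,5)/S
# sample contour
pts=[]
n=len(lipbin)
for i in range(n):
    a,b=lipbin[i],lipbin[(i+1)%n]
    for t in np.linspace(0,1,max(2,int(np.linalg.norm(b-a)/.3)),endpoint=False): pts.append(a+t*(b-a))
pts=np.array(pts)
def clear(hx,hz,th):
    c,s=np.cos(np.radians(th)),np.sin(np.radians(th))
    X=pts[:,0]*c+pts[:,1]*s+hx;Z=-pts[:,0]*s+pts[:,1]*c+hz
    return dt[np.clip((Z+oz)*S,0,dt.shape[0]-1).astype(int),np.clip((X+ox)*S,0,dt.shape[1]-1).astype(int)].min()
if __name__=="__main__":
    xs=np.arange(-18,.6,.5);zs=np.arange(-8,14,.5)
    ths=np.arange(0,42,2.5)
    C=np.array([[[clear(x,z,t) for t in ths] for z in zs] for x in xs])
    # max-min path from (-18, ?, 35) to (-.5,.5,0); widest path w/ capped clearance
    st=(0,int(np.where(zs==0)[0][0]),int(np.where(ths==35)[0][0])); go=(int(np.argmin(abs(xs+.5))),int(np.argmin(abs(zs-.5))),0)
    cost=lambda k:1/(max(C[k],.02))**2 if C[k]>0 else None
    D={st:0};P={};pq=[(0,st)]
    while pq:
        d,k=heapq.heappop(pq)
        if k==go:break
        if d>D[k]:continue
        for a in(-1,0,1):
            for b in(-1,0,1):
                for e in(-1,0,1):
                    m=(k[0]+a,k[1]+b,k[2]+e)
                    if (a,b,e)==(0,0,0) or not all(0<=m[i]<C.shape[i] for i in range(3)):continue
                    c=cost(m)
                    if c is None:continue
                    nd=d+(.2+c)*(abs(a)+abs(b)+abs(e))**.5
                    if nd<D.get(m,1e9):D[m]=nd;P[m]=k;heapq.heappush(pq,(nd,m))
    k=go;path=[]
    while k!=st:path.append(k);k=P[k]
    for k in path[::-1]:print(xs[k[0]],zs[k[1]],ths[k[2]],C[k].round(2))
E
python3 plan.py
python3 - <<'E'
from h import *
cv2.imread
f=bot.grab_frame("top");m=bot.camera_model("top")
for t in("detergent","pods"):
    r=bot.silhouettes("top",t)[0];print(t,r['conf'],r['box'],atz(m,r['box'][0],r['box'][1],.1 if t=="detergent" else .05))
E
```

```text
-17.5 0.5 35.0 4.67
-17.0 1.0 37.5 4.25
-16.5 1.5 37.5 3.9
-16.0 2.0 40.0 3.87
-15.5 2.0 40.0 3.74
-15.0 2.0 40.0 3.55
-14.5 2.5 40.0 3.25
-14.0 2.5 40.0 3.25
-13.5 2.5 40.0 3.25
-13.0 2.5 40.0 2.97
-12.5 3.0 40.0 2.75
-12.0 3.0 40.0 2.75
-11.5 3.0 40.0 2.6
-11.0 3.0 40.0 2.42
-10.5 3.5 40.0 2.25
-10.0 3.5 40.0 2.32
-9.5 3.5 40.0 2.1
-9.0 4.0 40.0 2.17
-8.5 4.0 40.0 2.02
-8.0 4.5 40.0 2.22
-7.5 5.0 40.0 2.05
-7.0 5.0 40.0 2.17
-6.5 5.5 40.0 2.15
-6.0 5.5 40.0 2.1
-5.5 5.5 37.5 1.9
-5.0 5.5 35.0 1.92
-4.5 5.5 35.0 2.0
-4.0 5.5 32.5 2.05
-3.5 5.0 30.0 2.0
-3.0 5.0 27.5 2.12
-2.5 5.0 25.0 2.05
-2.0 4.5 22.5 2.0
-2.0 4.5 20.0 1.95
-1.5 4.0 17.5 2.12
-1.0 3.5 15.0 1.88
-1.0 3.5 12.5 1.77
-1.0 3.0 10.0 1.55
-1.0 2.5 7.5 1.37
-1.0 2.0 5.0 1.25
-1.0 1.5 2.5 1.12
-1.0 1.0 0.0 0.82
-0.5 0.5 0.0 0.5
detergent 0.93 [360.2, 162.7, 32.1, 34.6] [0.72674525 0.12390157 0.1       ]
pods 0.86 [441.1, 175.1, 28.8, 22.5] [ 0.70535494 -0.1002747   0.05      ]
```

```bash
cat > go.py <<'E'
# usage: go.py hx hz theta y  (mm, deg) -> delta from current tool pose ; panel params in P
from h import *
import sys,json,os
P=json.load(open('panel.json'))
B=json.load(open('bint.json'))  # bin in tool
Rbt=np.array(B['R']);tbt=np.array(B['t'])
def Rp(): return Ro.from_euler('z',P['yaw']).as_matrix()
o=np.array([P['x'],P['y'],P['z']])
def target(hx,hz,th,y):
    Rb=Rp()@Ro.from_euler('y',th,degrees=True).as_matrix()
    heel=o+Rp()@np.array([hx,y,hz])*1e-3
    O=heel-Rb@[0,0,.057]
    Rt=Rb@Rbt.T; return Rt,O-Rt@tbt
def state(s=None):
    s=s or bot.observe();Rt=Ro.from_euler('xyz',s['tool_rot']).as_matrix()
    Rb=Rt@Rbt;heel=s['position']+Rt@tbt+Rb@[0,0,.057]
    h=Rp().T@(heel-o)*1e3;L=Rp().T@Rb
    th=np.degrees(np.arctan2(-L[2,0],L[0,0]));e=Ro.from_matrix(L).as_euler('zyx',degrees=True)
    return h,th,e,s
if __name__=="__main__":
    h,th,e,s=state();print("heel x y z",h.round(1),"zyx",e.round(1),"F panel",(Rp().T@s['force']).round(1),"M",s['moment'].round(2),"grip",round(s['grip_width'],4),"t",s['clock'])
    R0=Ro.from_euler('xyz',s['tool_rot']).as_matrix()
    a=[float(v) for v in sys.argv[1:]]
    for i in range(0,len(a),4):
        Rt,t=target(*a[i:i+4])
        print(a[i:i+4],"travel",(100*(t-s['position'])).round(2),"rot",Ro.from_matrix(Rt@R0.T).as_rotvec(degrees=True).round(2))
E
python3 - <<'E'
from h import *
import json
Rg=Ro.from_euler('xyz',[-3.141,.699,1.239]).as_matrix()
Rb=Ro.from_euler('z',-1.899).as_matrix()
json.dump(dict(R=(Rg.T@Rb).tolist(),t=[-.0114,.0006,.107]),open('bint.json','w'))
json.dump(dict(x=.560,y=-.1955,yaw=-1.5815,z=.1760),open('panel.json','w'))
E
python3 go.py -80 20 0 48 -80 0 38 48  -40 0 38 48
```

```text
heel x y z [-360.4  -28.1   59.5] zyx [-18.2  -0.1  -0.1] F panel [ 0.2  0.5 -3.1] M [ 1.04 -0.39  0.04] grip 0.0594 t 6.05
[-80.0, 20.0, 0.0, 48.0] travel [  4.89 -27.72  -3.94] rot [ 0.1  -0.1  18.18]
[-80.0, 0.0, 38.0, 48.0] travel [  4.86 -30.44  -1.54] rot [37.7  -6.53 17.48]
[-40.0, 0.0, 38.0, 48.0] travel [  4.82 -34.44  -1.54] rot [37.7  -6.53 17.48]
```

```bash
python3 -m crank '{"travel":[[0.6,-3.8,0],[1.2,-7.6,0],[1.8,-11.4,0],[2.4,-15.2,0],[3,-19,0],[3.6,-22.8,0],[4.2,-26.6,-0.5],[4.8,-30.4,-1.5]],"rot":[[4.7,-0.8,2.2],[9.4,-1.6,4.4],[14.1,-2.4,6.6],[18.8,-3.3,8.7],[23.6,-4.1,11],[28.3,-4.9,13.1],[33,-5.7,15.3],[37.7,-6.5,17.5]]}'
python3 -m crank '{"travel":[[0,0,0],[0,0,0]],"rot":[[0,0,0],[0,0,0]]}'
python3 go.py -40 0 38 48
python3 - <<'E'
from h import *
s=bot.observe();print(s['qpos'].round(2))
for n in("top","side","wrist"):
    f=bot.grab_frame(n);cv2.imwrite(f"pics/{n}5.png",f[:,:,::-1])
E
```

```text
clock: 6.85
position: [0.6088, -0.0665, 0.2386]
tool_rot: [-3.141, 0.032, 1.559]
force: [1.5, 0.3, -3.6]
grip_width: 0.0592
clock: 7.05
position: [0.6081, -0.0674, 0.2374]
tool_rot: [-3.136, 0.035, 1.553]
force: [-0.6, 0.9, -3.7]
grip_width: 0.0597
heel x y z [-78.3  46.6  -0.2] zyx [-0.3 38.1  0.1] F panel [-0.9 -0.6 -3.7] M [ 0.12  0.07 -0.  ] grip 0.0597 t 7.05
[-40.0, 0.0, 38.0, 48.0] travel [ 0.06 -3.83  0.02] rot [-0.06 -0.13  0.26]
[ 0.24  0.6  -0.36  1.68  0.29  0.92 -0.26]
```

View pics/side5.png

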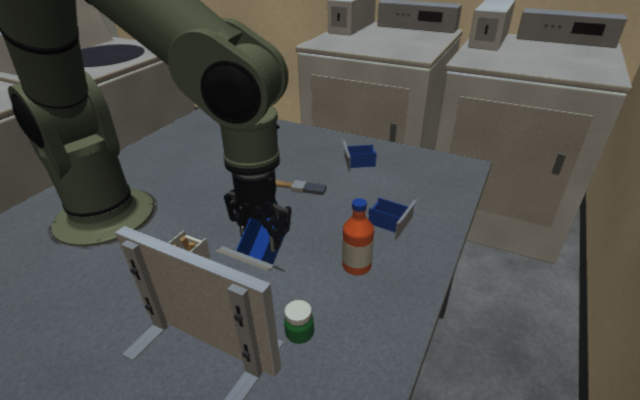

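View pics/wrist5.png

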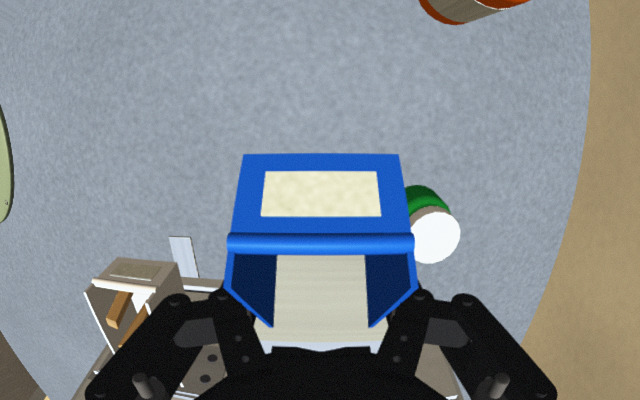

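View pics/top5.png

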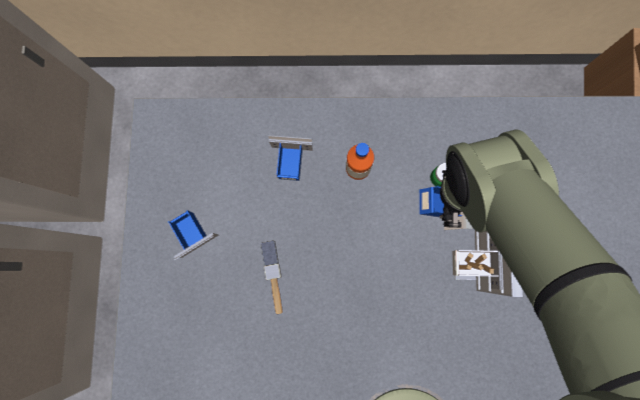

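```bash
python3 go.py -24 2.5 38 48 -14 2.5 38 48
```

```text
heel x y z [-82.3  47.7   0.7] zyx [ 0.1 38.1 -0.1] F panel [-0.3 -0.2 -3.7] M [ 0.08 -0.01 -0.01] grip 0.0592 t 7.2
[-24.0, 2.5, 38.0, 48.0] travel [-0.02 -5.82  0.17] rot [-0.08 -0.03 -0.09]
[-14.0, 2.5, 38.0, 48.0] travel [-0.03 -6.82  0.17] rot [-0.08 -0.03 -0.09]
```

```bash
python3 -m crank '{"travel":[[0,-2,0.1],[0,-4,0.2],[0,-5,0.2],[0,-5.8,0.2],[0,-5.8,0.2],[0,-5.8,0.2],[0,-5.8,0.2]],"rot":[[0,0,0],[0,0,0],[0,0,0],[0,0,0],[0,0,0],[0,0,0],[0,0,0]]}'; python3 go.py -16 2.5 38 48
python3 - <<'E'
from h import *
for n in("top","side"):
    f=bot.grab_frame(n);cv2.imwrite(f"pics/{n}6.png",f[:,:,::-1])
    if n=="side":cv2.imwrite("pics/side6c.png",cv2.resize(f[190:350,140:320,::-1],None,fx=4.2,fy=3.7,interpolation=cv2.INTER_CUBIC))
E
```

```text
clock: 7.9
position: [0.609, -0.122, 0.2408]
tool_rot: [-3.139, 0.034, 1.558]
force: [-0.4, -0.9, -1.3]
grip_width: 0.0594
heel x y z [-23.9  48.6   3.2] zyx [ 0.1 38.1 -0. ] F panel [ 0.9 -0.4 -1.3] M [ 0.04 -0.01 -0.02] grip 0.0594 t 7.9
[-16.0, 2.5, 38.0, 48.0] travel [-0.06 -0.77 -0.07] rot [-0.09  0.03 -0.05]
```

View pics/side6c.png

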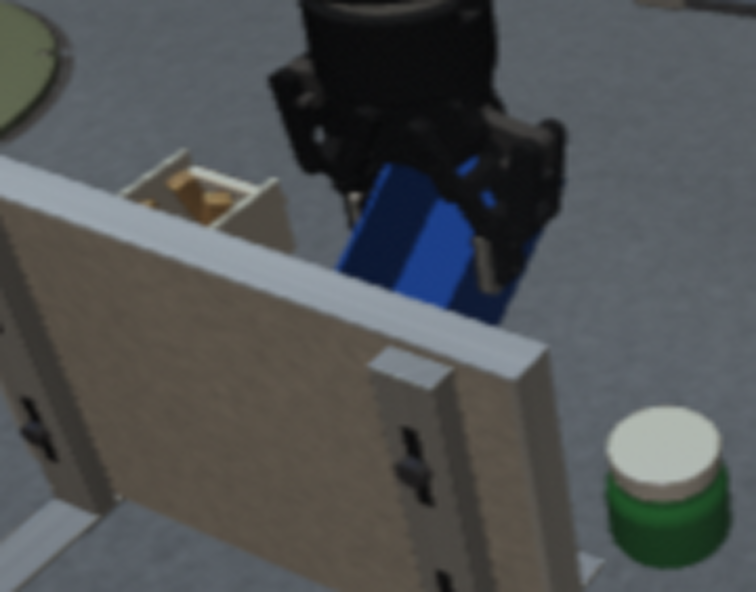

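```bash
python3 -m crank '{"travel":[[0,-0.2,-0.03],[0,-0.4,-0.07],[0,-0.4,-0.07],[0,-0.4,-0.07]],"rot":[[0,0,0],[0,0,0],[0,0,0],[0,0,0]]}'>/dev/null; python3 go.py;  python3 -m crank '{"travel":[[0,-0.2,0],[0,-0.2,0]],"rot":[[0,0,0],[0,0,0]]}'>/dev/null; python3 go.py;python3 -m crank '{"travel":[[0,-0.2,0],[0,-0.2,0]],"rot":[[0,0,0],[0,0,0]]}'>/dev/null; python3 go.py
```

```text
heel x y z [-18.6  48.4   2.4] zyx [-0.  38.1  0.1] F panel [-0.7  0.3 -3. ] M [ 0.08 -0.03  0.04] grip 0.0595 t 8.4
heel x y z [-16.4  48.4   2.4] zyx [-0.  38.1  0.1] F panel [-0.3  0.3 -3.3] M [ 0.07  0.02 -0.02] grip 0.0597 t 8.6
heel x y z [-14.4  48.5   2.5] zyx [-0.  38.1  0.1] F panel [-0.3 -0.1 -2.4] M [ 0.03 -0.01 -0.02] grip 0.0592 t 8.8
```

```bash
python3 -m crank '{"travel":[[0,-0.2,0],[0,-0.2,0]],"rot":[[0,0,0],[0,0,0]]}'>/dev/null; python3 go.py;  python3 -m crank '{"travel":[[0,-0.2,0],[0,-0.2,0]],"rot":[[0,0,0],[0,0,0]]}'>/dev/null; python3 go.py
```

```text
heel x y z [-12.4  48.5   2.5] zyx [-0.  38.1  0.1] F panel [ 0.3 -0.7 -2.8] M [ 0.04 -0.01 -0.04] grip 0.0594 t 9.0
heel x y z [-10.4  48.5   2.5] zyx [-0.  38.1  0.1] F panel [ 0.4  0.5 -3.1] M [0.05 0.01 0.05] grip 0.0594 t 9.2
```

```bash
python3 -m crank '{"travel":[[0,-0.1,0.05],[0,-0.2,0.1],[0,-0.2,0.1]],"rot":[[0,0,0],[0,0,0],[0,0,0]]}'>/dev/null; python3 go.py;  python3 -m crank '{"travel":[[0,0,0.1],[0,0,0.1]],"rot":[[0,0,0],[0,0,0]]}'>/dev/null; python3 go.py; python3 -m crank '{"travel":[[0,0,0.1],[0,0,0.1]],"rot":[[0,0,0],[0,0,0]]}'>/dev/null; python3 go.py
python3 -c "
from plan import clear
for z in range(-4,12): print(z,[clear(x,z,38).round(1) for x in(-12,-10,-8.4,-6)])"
```

```text
heel x y z [-8.6 48.6  3.6] zyx [-0.  38.1  0.1] F panel [ 0.1 -0.2 -2.9] M [0.03 0.04 0.03] grip 0.0595 t 9.5
heel x y z [-8.7 48.5  4.5] zyx [-0.  38.1  0. ] F panel [ 0.3 -0.3 -4.1] M [ 0.08 -0.03  0.03] grip 0.059 t 9.7
heel x y z [-8.7 48.4  5. ] zyx [-0.  38.1  0. ] F panel [  2.3   3.3 -12.6] M [ 0.34 -0.76  0.18] grip 0.0596 t 9.9
-4 [np.float32(0.0), np.float32(0.0), np.float32(0.0), np.float32(0.0)]
-3 [np.float32(0.0), np.float32(0.0), np.float32(0.0), np.float32(0.0)]
-2 [np.float32(0.0), np.float32(0.0), np.float32(0.0), np.float32(0.0)]
-1 [np.float32(0.0), np.float32(0.0), np.float32(0.0), np.float32(0.0)]
0 [np.float32(0.7), np.float32(0.0), np.float32(0.0), np.float32(0.0)]
1 [np.float32(1.5), np.float32(0.4), np.float32(0.0), np.float32(0.0)]
2 [np.float32(2.4), np.float32(1.3), np.float32(0.5), np.float32(0.0)]
3 [np.float32(2.2), np.float32(2.2), np.float32(1.3), np.float32(0.0)]
4 [np.float32(1.2), np.float32(1.3), np.float32(1.9), np.float32(0.9)]
5 [np.float32(0.2), np.float32(0.4), np.float32(1.1), np.float32(1.8)]
6 [np.float32(0.0), np.float32(0.0), np.float32(0.4), np.float32(1.6)]
7 [np.float32(0.0), np.float32(0.0), np.float32(0.0), np.float32(0.7)]
8 [np.float32(0.0), np.float32(0.0), np.float32(0.0), np.float32(0.0)]
9 [np.float32(0.0), np.float32(0.0), np.float32(0.0), np.float32(0.0)]
10 [np.float32(0.0), np.float32(0.0), np.float32(0.0), np.float32(0.0)]
11 [np.float32(0.0), np.float32(0.0), np.float32(0.0), np.float32(0.0)]
```

```bash
python3 -m crank '{"travel":[[0,0,-0.15],[0,0,-0.25],[0,0,-0.25]],"rot":[[0,0,0],[0,0,0],[0,0,0]]}'>/dev/null; python3 go.py;  python3 -m crank '{"travel":[[0,0,-0.1],[0,0,-0.1]],"rot":[[0,0,0],[0,0,0]]}'>/dev/null; python3 go.py; python3 -m crank '{"travel":[[0,0,-0.1],[0,0,-0.1]],"rot":[[0,0,0],[0,0,0]]}'>/dev/null; python3 go.py
```

```text
heel x y z [-8.8 48.7  3.1] zyx [-0.  38.1  0.1] F panel [ 0.7  0.1 -3.7] M [0.07 0.03 0.02] grip 0.059 t 10.2
heel x y z [-8.8 48.6  2. ] zyx [-0.  38.1  0. ] F panel [-0.4 -0.1 -2.2] M [ 0.05 -0.02  0.01] grip 0.0594 t 10.4
heel x y z [-8.7 48.6  0.9] zyx [-0.  38.1  0. ] F panel [-0.2  0.9 -2.3] M [ 0.04 -0.01 -0.  ] grip 0.059 t 10.6
```

```bash
python3 -m crank '{"travel":[[0,0,-0.1],[0,0,-0.1]],"rot":[[0,0,0],[0,0,0]]}'>/dev/null; python3 go.py;  python3 -m crank '{"travel":[[0,0,-0.1],[0,0,-0.1]],"rot":[[0,0,0],[0,0,0]]}'>/dev/null; python3 go.py
```

```text
heel x y z [-8.7 48.5 -0.2] zyx [-0.  38.1  0. ] F panel [ 0.2  0.  -3.1] M [ 0.03 -0.01 -0.06] grip 0.0598 t 10.8
heel x y z [-8.8 48.7 -0.9] zyx [-0.  38.1  0.1] F panel [-0.1 -0.7 -0.2] M [-0.05  0.09 -0.01] grip 0.059 t 11.0
```

```bash
echo '{"x":0.560,"y":-0.1978,"yaw":-1.5815,"z":0.1754}' > panel.json; python3 go.py -8 4.3 38 48.5 -6 5.6 38 48.5
```

```text
heel x y z [-11.1  48.7  -0.3] zyx [-0.  38.1  0.1] F panel [-0.1 -0.7 -0.2] M [-0.05  0.09 -0.01] grip 0.059 t 11.0
[-8.0, 4.3, 38.0, 48.5] travel [-0.02 -0.3   0.45] rot [-0.06  0.05  0.02]
[-6.0, 5.6, 38.0, 48.5] travel [-0.02 -0.5   0.58] rot [-0.06  0.05  0.02]
```

```bash
python3 -m crank '{"travel":[[0,0,0.3],[0,-0.15,0.42],[0,-0.3,0.48],[0,-0.3,0.48]],"rot":[[0,0,0],[0,0,0],[0,0,0],[0,0,0]]}'>/dev/null; python3 go.py;  python3 -m crank '{"travel":[[0,-0.1,0.07],[0,-0.2,0.13],[0,-0.2,0.13]],"rot":[[0,0,0],[0,0,0],[0,0,0]]}'>/dev/null; python3 go.py -6 5.6 38 48.5 -4.5 5.5 34 48.5 -3 5 27.5 48.5
```

```text
heel x y z [-7.6 48.6  4.5] zyx [-0.1 38.1  0.1] F panel [ 0.6 -0.5 -3.2] M [ 0.07 -0.01 -0.03] grip 0.0594 t 11.4
heel x y z [-5.8 48.6  5.7] zyx [-0.  38.1  0.1] F panel [ 0.6 -0.3 -3.2] M [-0.03 -0.03  0.02] grip 0.059 t 11.7
[-6.0, 5.6, 38.0, 48.5] travel [-0.01  0.02 -0.02] rot [-0.06  0.03  0.03]
[-4.5, 5.5, 34.0, 48.5] travel [-0.    0.29 -0.39] rot [-4.06  0.08  0.03]
[-3.0, 5.0, 27.5, 48.5] travel [ 0.    0.76 -1.1 ] rot [-10.56   0.15   0.03]
```

```bash
python3 -m crank '{"travel":[[0,0.15,-0.2],[0,0.3,-0.39],[0,0.3,-0.39]],"rot":[[-2,0,0],[-4,0,0],[-4,0,0]]}'>/dev/null; python3 go.py;  python3 -m crank '{"travel":[[0,0.15,-0.23],[0,0.31,-0.47],[0,0.47,-0.71],[0,0.47,-0.71]],"rot":[[-2.1,0,0],[-4.3,0,0],[-6.5,0,0],[-6.5,0,0]]}'>/dev/null; python3 go.py -3 5 27.5 48.5 -2 4.5 21 48.5 -1 3.5 14 48.5
```

```text
heel x y z [-6.  48.7  5.2] zyx [ 0.1 34.  -0. ] F panel [-0.6  0.  -2.8] M [0.2  0.02 0.  ] grip 0.0592 t 12.0
heel x y z [-4.5 48.7  4.5] zyx [ 0.1 27.6  0.1] F panel [-0.8  0.1 -2.4] M [ 0.43  0.06 -0.01] grip 0.0594 t 12.4
[-3.0, 5.0, 27.5, 48.5] travel [-0.   -0.14  0.04] rot [-0.09  0.11 -0.1 ]
[-2.0, 4.5, 21.0, 48.5] travel [ 0.    0.3  -0.73] rot [-6.59  0.17 -0.1 ]
[-1.0, 3.5, 14.0, 48.5] travel [ 0.01  0.69 -1.67] rot [-13.59   0.24  -0.11]
```

```bash
python3 -m crank '{"travel":[[0,-0.12,0.04],[0,0,-0.3],[0,0.28,-0.72],[0,0.28,-0.72]],"rot":[[0,0,0],[-3.2,0,0],[-6.5,0,0],[-6.5,0,0]]}'>/dev/null; python3 go.py -2 4.5 21 48.5 -1 3.5 14 48.5
```

```text
heel x y z [-2.  48.7  4.2] zyx [ 0.1 21.1  0.1] F panel [-0.9  0.  -4.1] M [ 0.64  0.03 -0.01] grip 0.0592 t 12.8
[-2.0, 4.5, 21.0, 48.5] travel [0.01 0.01 0.01] rot [-0.1   0.15 -0.12]
[-1.0, 3.5, 14.0, 48.5] travel [ 0.01  0.4  -0.93] rot [-7.1   0.22 -0.13]
```

```bash
python3 -c "
from plan import clear
for t in(27.5,21,14,7.5,2.5):print(t,[(x,z,clear(x,z,t).round(1)) for x in(-3,-2,-1,-.2) for z in(1.5,2.5,3.5,4.5,5.5)])"
```

```text
27.5 [(-3, 1.5, np.float32(0.0)), (-3, 2.5, np.float32(0.0)), (-3, 3.5, np.float32(0.6)), (-3, 4.5, np.float32(1.6)), (-3, 5.5, np.float32(1.8)), (-2, 1.5, np.float32(0.0)), (-2, 2.5, np.float32(0.0)), (-2, 3.5, np.float32(0.6)), (-2, 4.5, np.float32(1.4)), (-2, 5.5, np.float32(1.4)), (-1, 1.5, np.float32(0.0)), (-1, 2.5, np.float32(0.0)), (-1, 3.5, np.float32(0.4)), (-1, 4.5, np.float32(0.4)), (-1, 5.5, np.float32(0.4)), (-0.2, 1.5, np.float32(0.0)), (-0.2, 2.5, np.float32(0.0)), (-0.2, 3.5, np.float32(0.0)), (-0.2, 4.5, np.float32(0.0)), (-0.2, 5.5, np.float32(0.0))]
21 [(-3, 1.5, np.float32(0.0)), (-3, 2.5, np.float32(0.2)), (-3, 3.5, np.float32(1.2)), (-3, 4.5, np.float32(1.3)), (-3, 5.5, np.float32(0.7)), (-2, 1.5, np.float32(0.0)), (-2, 2.5, np.float32(0.2)), (-2, 3.5, np.float32(1.2)), (-2, 4.5, np.float32(2.1)), (-2, 5.5, np.float32(1.4)), (-1, 1.5, np.float32(0.0)), (-1, 2.5, np.float32(0.2)), (-1, 3.5, np.float32(1.2)), (-1, 4.5, np.float32(1.2)), (-1, 5.5, np.float32(1.2)), (-0.2, 1.5, np.float32(0.0)), (-0.2, 2.5, np.float32(0.4)), (-0.2, 3.5, np.float32(0.5)), (-0.2, 4.5
[... 1073 characters left out ...]
.4)), (-0.2, 2.5, np.float32(0.6)), (-0.2, 3.5, np.float32(0.8)), (-0.2, 4.5, np.float32(0.8)), (-0.2, 5.5, np.float32(0.9))]
2.5 [(-3, 1.5, np.float32(0.0)), (-3, 2.5, np.float32(0.0)), (-3, 3.5, np.float32(0.0)), (-3, 4.5, np.float32(0.0)), (-3, 5.5, np.float32(0.0)), (-2, 1.5, np.float32(0.3)), (-2, 2.5, np.float32(0.0)), (-2, 3.5, np.float32(0.0)), (-2, 4.5, np.float32(0.0)), (-2, 5.5, np.float32(0.0)), (-1, 1.5, np.float32(1.1)), (-1, 2.5, np.float32(0.8)), (-1, 3.5, np.float32(0.4)), (-1, 4.5, np.float32(0.0)), (-1, 5.5, np.float32(0.0)), (-0.2, 1.5, np.float32(0.4)), (-0.2, 2.5, np.float32(0.4)), (-0.2, 3.5, np.float32(0.4)), (-0.2, 4.5, np.float32(0.5)), (-0.2, 5.5, np.float32(0.4))]
```

```bash
python3 -m crank '{"travel":[[0,0.2,-0.47],[0,0.4,-0.93],[0,0.4,-0.93],[0,0.4,-0.93]],"rot":[[-3.5,0,0],[-7,0,0],[-7,0,0],[-7,0,0]]}'>/dev/null; python3 go.py -1 2.7 8 48.5
```

```text
heel x y z [ 0.7 48.7  4. ] zyx [ 0.  14.2  0.3] F panel [-7.4 -0.2 -4.4] M [ 2.29  0.13 -0.16] grip 0.0594 t 13.2
[-1.0, 2.7, 8.0, 48.5] travel [ 0.01  0.51 -0.92] rot [-6.2   0.33 -0.02]
```

```bash
python3 -m crank '{"travel":[[0,0.2,0],[0,0.36,-0.45],[0,0.56,-0.92],[0,0.56,-0.92],[0,0.56,-0.92]],"rot":[[0,0,0],[-3,0,0],[-6.2,0,0],[-6.2,0,0],[-6.2,0,0]]}'>/dev/null; python3 go.py -1 2 4 48.5 -1 1 0 48.5
```

```text
heel x y z [-1.5 48.7  2.8] zyx [0.1 8.  0.3] F panel [ 0.2 -0.6 -3.1] M [ 0.92 -0.01  0.06] grip 0.0592 t 13.7
[-1.0, 2.0, 4.0, 48.5] travel [ 0.01  0.12 -0.6 ] rot [-3.97  0.38 -0.06]
[-1.0, 1.0, 0.0, 48.5] travel [ 0.01  0.26 -1.24] rot [-7.97  0.42 -0.07]
```

```bash
python3 -m crank '{"travel":[[0,0.06,-0.3],[0,0.12,-0.58],[0,0.12,-0.58],[0,0.12,-0.58]],"rot":[[-2,0.1,0],[-4,0.2,0],[-4,0.2,0],[-4,0.2,0]]}'>/dev/null; python3 go.py -1 1.2 1 48.5 -1 1 0 48.5
```

```text
heel x y z [-1.2 48.5  2.1] zyx [0.1 3.9 0.2] F panel [ 0.6  0.3 -2.8] M [ 1.04 -0.03 -0.01] grip 0.0595 t 14.1
[-1.0, 1.2, 1.0, 48.5] travel [ 0.02  0.09 -0.48] rot [-2.91  0.2  -0.09]
[-1.0, 1.0, 0.0, 48.5] travel [ 0.02  0.12 -0.63] rot [-3.91  0.21 -0.09]
```

```bash
python3 -m crank '{"travel":[[0,0.06,-0.3],[0,0.12,-0.6],[0,0.12,-0.6],[0,0.12,-0.6]],"rot":[[-2,0.1,0],[-3.9,0.2,0],[-3.9,0.2,0],[-3.9,0.2,0]]}'>/dev/null; python3 go.py -0.5 0.5 0 48.5 ; python3 -m crank '{"travel":[[0,0,-0.05],[0,0,-0.05]],"rot":[[0,0,0],[0,0,0]]}'>/dev/null; python3 go.py -0.5 0.5 0 48.5
```

```text
heel x y z [-1.5 48.5  1. ] zyx [ 0.1 -0.1 -0. ] F panel [-0.1  0.1 -3.3] M [ 1.12 -0.    0.04] grip 0.0593 t 14.5
[-0.5, 0.5, 0.0, 48.5] travel [ 0.01 -0.1  -0.05] rot [ 0.05 -0.02 -0.14]
heel x y z [-0.9 48.5  1. ] zyx [ 0.1 -0.   0. ] F panel [-0.5  0.4 -3.2] M [ 1.06 -0.03  0.02] grip 0.0595 t 14.7
[-0.5, 0.5, 0.0, 48.5] travel [ 0.01 -0.04 -0.04] rot [ 0.03  0.03 -0.09]
```

Swung level with no contact force. Now seating it down in small steps.

```bash
for i in 1 2; do python3 -m crank '{"travel":[[0,0,-0.05],[0,0,-0.05]],"rot":[[0,0,0],[0,0,0]]}'>/dev/null; python3 go.py; done; python3 -m crank '{"travel":[[0,0,-0.05],[0,0,-0.05]],"rot":[[0,0,0],[0,0,0]]}'>/dev/null; python3 go.py
python3 - <<'E'
from h import *
f=bot.grab_frame("wrist");cv2.imwrite("pics/w7.png",f[:,:,::-1])
f=bot.grab_frame("top");cv2.imwrite("pics/t7.png",f[:,:,::-1])
E
```

```text
heel x y z [-1.  48.5  0.4] zyx [ 0.1 -0.   0. ] F panel [-0.2  0.5 -2.9] M [ 1.13 -0.03  0.02] grip 0.0596 t 14.9
heel x y z [-1.  48.5  0.1] zyx [ 0.1 -0.1  0. ] F panel [-0.3 -1.1  2. ] M [ 0.38  0.23 -0.2 ] grip 0.0595 t 15.1
heel x y z [-1.  48.5 -0. ] zyx [ 0.1 -0.1  0. ] F panel [-1.8 -1.7  7.5] M [-0.5   0.64 -0.44] grip 0.0594 t 15.3
```

View pics/w7.png

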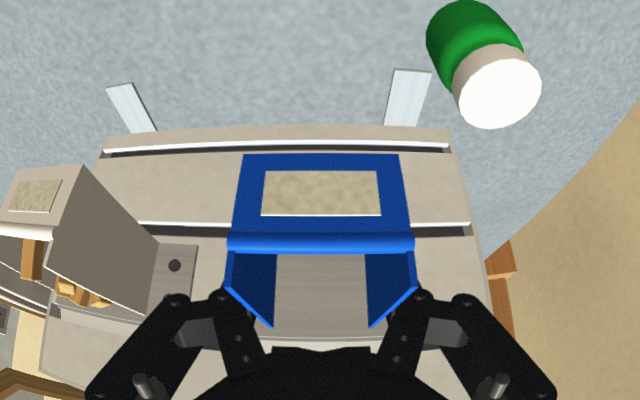

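```bash
python3 -m crank '{"travel":[[0,-0.05,0.05],[0,-0.08,0.05],[0,-0.08,0.05]],"rot":[[0,0.3,0],[0,0.3,0],[0,0.3,0]]}'>/dev/null; python3 go.py; python3 -m crank '{"travel":[[0,-0.05,0],[0,-0.05,0]],"rot":[[0,0,0],[0,0,0]]}'>/dev/null; python3 go.py
```

```text
heel x y z [-0.7 48.7  0.2] zyx [ 0.1 -0.  -0.2] F panel [-5.3 -2.5  6.6] M [ 0.14 -0.03 -0.47] grip 0.0589 t 15.7
heel x y z [-0.7 48.7  0.1] zyx [ 0.1  0.  -0.2] F panel [-8.  -4.3  7.9] M [ 0.39  0.15 -0.77] grip 0.0595 t 15.9
```

```bash
python3 -m crank '{"travel":[[0,0.03,0.06],[0,0.03,0.06],[0,0.03,0.06]],"rot":[[0,0,-0.3],[0,0,-0.5],[0,0,-0.5]]}'>/dev/null; python3 go.py; python3 -m crank '{"travel":[[0,-0.04,0],[0,-0.04,0]],"rot":[[0,0,0],[0,0,0]]}'>/dev/null; python3 go.py
```

```text
heel x y z [-0.8 48.3  0.4] zyx [-0.3  0.  -0.2] F panel [-6.   0.9  3.4] M [ 1.05 -0.43  0.4 ] grip 0.0592 t 16.2
heel x y z [-0.7 48.3  0.3] zyx [-0.3  0.  -0.2] F panel [-6.8 -0.3  4.4] M [ 1.18 -0.28  0.28] grip 0.0592 t 16.4
```

```bash
python3 go.py -0.7 0.3 -1 48.3 -0.7 0.3 0 48.3; python3 -m crank '{"travel":[[0,0.02,-0.13],[0,0.02,-0.13]],"rot":[[-0.8,0,0],[-0.8,0,0]]}'>/dev/null; python3 go.py -0.7 0.3 0 90
```

```text
heel x y z [-0.7 48.3  0.3] zyx [-0.3  0.  -0.2] F panel [-6.8 -0.3  4.4] M [ 1.18 -0.28  0.28] grip 0.0592 t 16.4
[-0.7, 0.3, -1.0, 48.3] travel [-0.05  0.03 -0.14] rot [-1.03 -0.23  0.32]
[-0.7, 0.3, 0.0, 48.3] travel [-0.05 -0.   -0.01] rot [-0.03 -0.25  0.32]
heel x y z [-1.4 48.3  0.2] zyx [-0.3 -0.8 -0.2] F panel [-12.7  -5.1   8.6] M [ 1.24 -0.03 -0.17] grip 0.0593 t 16.6
[-0.7, 0.3, 0.0, 90.0] travel [ 4.12 -0.14  0.12] rot [ 0.78 -0.24  0.29]
```

```bash
python3 -m crank '{"travel":[[0,0.01,0.13],[0,0.02,0.14],[0,0.02,0.14]],"rot":[[0.6,0,0.1],[0.6,0,0.1],[0.6,0,0.1]]}'>/dev/null; python3 go.py -0.7 0.3 0 90
```

```text
heel x y z [-0.8 48.1  0.5] zyx [-0.2 -0.2 -0.3] F panel [-5.5 -0.6  1.5] M [ 1.6  -0.23  0.34] grip 0.0593 t 16.9
[-0.7, 0.3, 0.0, 90.0] travel [ 4.14 -0.06  0.01] rot [ 0.16 -0.27  0.25]
```

```bash
python3 -m crank '{"travel":[[0.3,0,0],[0.8,0,0],[1.3,-0.01,0],[1.8,-0.01,0],[2,-0.02,0],[2,-0.02,0]],"rot":[[0,0,0],[0,0,0],[0,0,0],[0,0,0],[0,0,0],[0,0,0]]}'>/dev/null; python3 go.py; python3 -m crank '{"travel":[[0.5,0,0],[1,-0.01,0],[1.5,-0.01,0],[2,-0.02,0],[2.3,-0.02,0],[2.3,-0.02,0]],"rot":[[0,0,0],[0,0,0],[0,0,0],[0,0,0],[0,0,0],[0,0,0]]}'>/dev/null; python3 go.py
```

```text
heel x y z [-0.8 67.7  0.4] zyx [-0.3 -0.2 -0.3] F panel [-7.8 -4.2  3.7] M [ 1.38  0.36 -0.32] grip 0.0593 t 17.5
heel x y z [-0.7 90.8  0.4] zyx [-0.3 -0.2 -0.3] F panel [-6.6 -3.2  2.5] M [ 1.3   0.18 -0.11] grip 0.0592 t 18.1
```

```bash
python3 -m crank '{"travel":[[0.2,0,0],[0.4,0,0],[0.4,0,0]],"rot":[[0,0,0],[0,0,0],[0,0,0]]}'>/dev/null; python3 go.py; for i in 1 2; do python3 -m crank '{"travel":[[0.1,0,0],[0.2,0,0],[0.2,0,0]],"rot":[[0,0,0],[0,0,0],[0,0,0]]}'>/dev/null; python3 go.py; done
```

```text
heel x y z [-0.7 94.6  0.5] zyx [-0.3 -0.2 -0.3] F panel [-7.1 -4.7  4. ] M [ 1.21  0.35 -0.39] grip 0.0592 t 18.4
heel x y z [-0.7 96.4  0.4] zyx [-0.3 -0.2 -0.3] F panel [-7.4 -6.   3.4] M [ 1.2   0.5  -0.62] grip 0.0596 t 18.7
heel x y z [-0.8 97.9  0.4] zyx [-0.4 -0.2 -0.4] F panel [ -9.3 -10.8   5.7] M [ 1.25  1.   -1.45] grip 0.059 t 19.0
```

```bash
python3 -m crank '{"travel":[[0.07,0,0],[0.07,0,0]],"rot":[[0,0,0],[0,0,0]]}'>/dev/null; python3 go.py
python3 - <<'E'
from h import *
f=bot.grab_frame("wrist");cv2.imwrite("pics/w8.png",f[:,:,::-1])
f=bot.grab_frame("side");cv2.imwrite("pics/s8.png",cv2.resize(f[190:350,140:320,::-1],None,fx=4.2,fy=3.7,interpolation=cv2.INTER_CUBIC))
E
python3 go.py
```

```text
heel x y z [-0.9 98.   0.4] zyx [-0.4 -0.2 -0.4] F panel [-11.2 -16.3   9.6] M [ 1.11  1.69 -2.3 ] grip 0.0597 t 19.2
heel x y z [-0.8 97.9  0.4] zyx [-0.4 -0.2 -0.4] F panel [-11.6 -16.2   9.1] M [ 1.16  1.63 -2.33] grip 0.0595 t 19.3
```

View pics/w8.png

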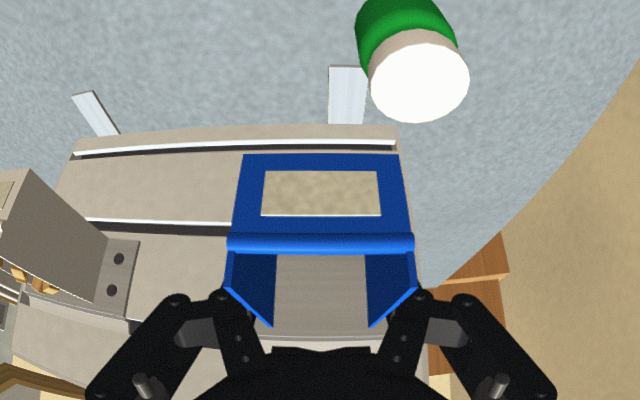

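View pics/s8.png

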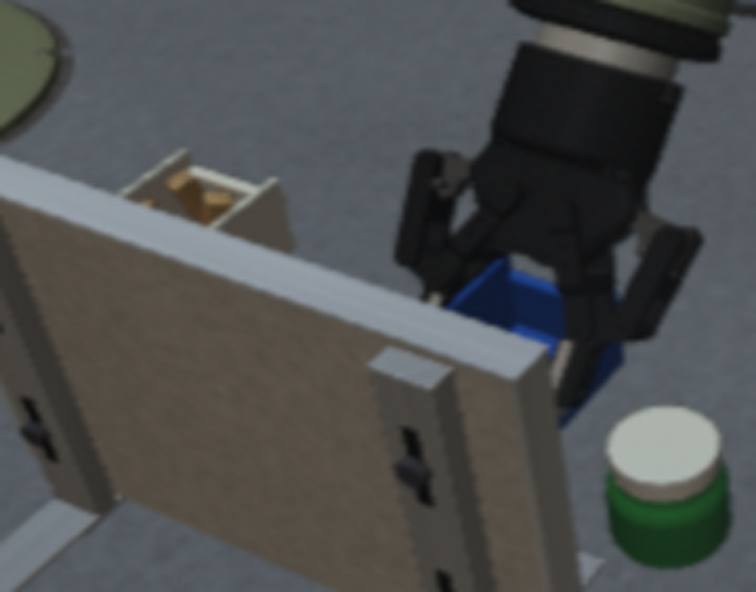

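```bash
python3 -m crank '{"travel":[[-0.08,0.03,0.03],[-0.1,0.04,0.04],[-0.1,0.04,0.04]],"rot":[[0,0,0],[0,0,0],[0,0,0]]}'>/dev/null; python3 go.py
```

```text
heel x y z [-0.8 97.8  0.6] zyx [-0.3 -0.2 -0.4] F panel [-4.8 -4.9 -0.2] M [ 1.44  0.55 -0.64] grip 0.0595 t 19.6
```

```bash
python3 -m crank '{"travel":[[0,0,0],[0,0,0]],"rot":[[0,0,0],[0,0,0]]}' 0.42 20; python3 go.py; python3 -m crank '{"travel":[[0,0,0],[0,0,0],[0,0,0]],"rot":[[0,0,0],[0,0,0],[0,0,0]]}' 0.55; python3 go.py;  python3 -m crank '{"travel":[[0,0,0],[0,0,0],[0,0,0],[0,0,0]],"rot":[[0,0,0],[0,0,0],[0,0,0],[0,0,0]]}' 1; python3 go.py
python3 - <<'E'
from h import *
f=bot.grab_frame("wrist");cv2.imwrite("pics/w9.png",f[:,:,::-1])
E
```

```text
clock: 19.8
position: [0.6592, -0.1208, 0.1935]
tool_rot: [-3.133, 0.703, 1.556]
force: [-4.1, 1.3, -1.7]
grip_width: 0.0607
heel x y z [-0.4 98.1  0.9] zyx [-0.3 -0.2 -0.3] F panel [-1.3 -4.2 -1.7] M [ 1.14  0.51 -0.55] grip 0.0607 t 19.8
clock: 20.1
position: [0.6598, -0.1207, 0.194]
tool_rot: [-3.135, 0.703, 1.555]
force: [-0.6, -0.0, -0.3]
grip_width: 0.0663
heel x y z [-0.5 98.7  1.4] zyx [-0.3 -0.2 -0.3] F panel [ 0.  -0.6 -0.3] M [ 0.68 -0.04  0.04] grip 0.0663 t 20.1
clock: 20.5
position: [0.6596, -0.1205, 0.1938]
tool_rot: [-3.135, 0.703, 1.555]
force: [-0.3, -0.4, 0.1]
grip_width: 0.0853
heel x y z [-0.7 98.6  1.2] zyx [-0.3 -0.2 -0.3] F panel [ 0.4 -0.3  0.1] M [ 0.68 -0.01  0.03] grip 0.0853 t 20.5
```

View pics/w9.png

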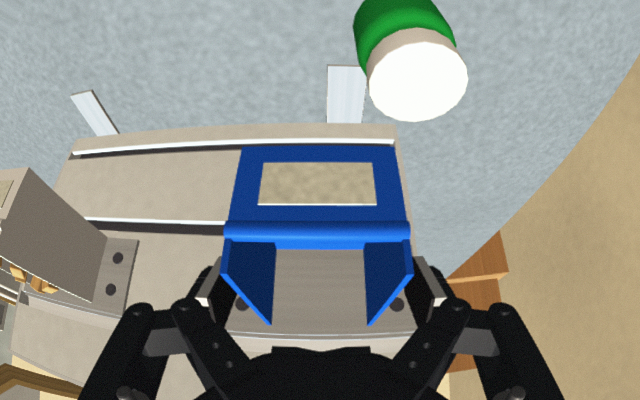

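```bash
python3 -m crank '{"travel":[[0,0.6,0.7],[0,1.6,1.9],[0,3,3.6],[0,5,6],[0,7.5,9],[0,10,12],[0,12,14],[0,12,14]],"rot":[[0,0,0],[0,0,0],[0,0,0],[0,0,0],[0,0,0],[0,0,0],[0,0,0],[0,0,0]]}'
python3 -m crank '{"travel":[[0,0,0],[0,0,0],[0,0,0]],"rot":[[0,0,0],[0,0,0],[0,0,0]]}'
python3 - <<'E'
from h import *
f=bot.grab_frame("wrist");cv2.imwrite("pics/w10.png",f[:,:,::-1])
cv2.imwrite("pics/w10c.png",cv2.resize(f[60:300,200:440,::-1],None,fx=2.5,fy=2.5,interpolation=cv2.INTER_CUBIC))
f=bot.grab_frame("side");cv2.imwrite("pics/s10.png",f[:,:,::-1])
f=bot.grab_frame("top");cv2.imwrite("pics/t10.png",f[:,:,::-1])
E
```

```text
clock: 21.35
position: [0.6603, 0.0039, 0.3375]
tool_rot: [-3.141, 0.7, 1.556]
force: [0.8, -0.5, -0.0]
grip_width: 0.0856
clock: 21.65
position: [0.6594, -0.0013, 0.3333]
tool_rot: [-3.133, 0.704, 1.555]
force: [0.3, 0.5, 0.3]
grip_width: 0.0853
```

View pics/w10.png

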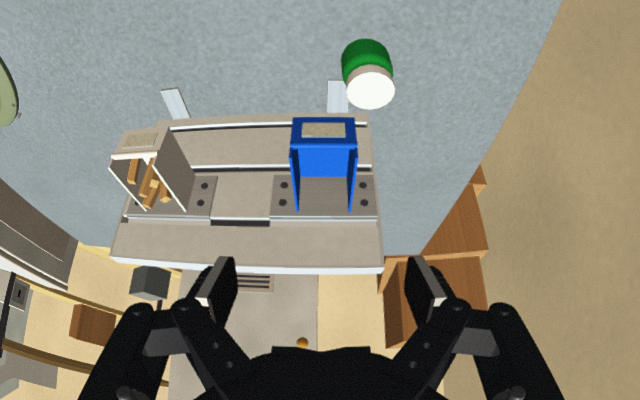

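View pics/w10c.png

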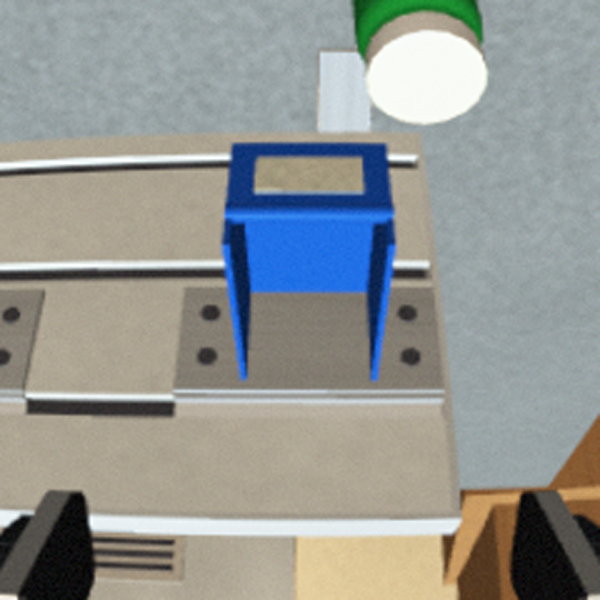

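View pics/s10.png

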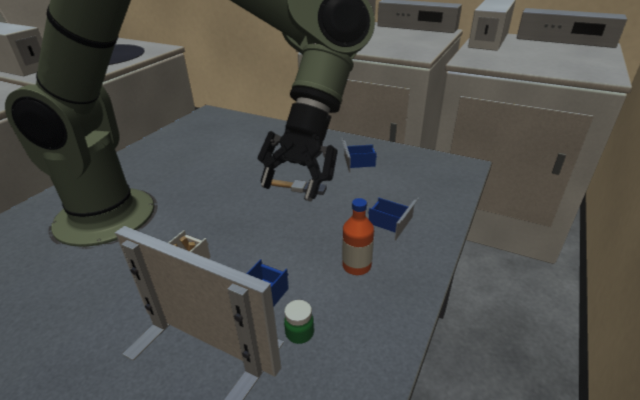

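View pics/t10.png

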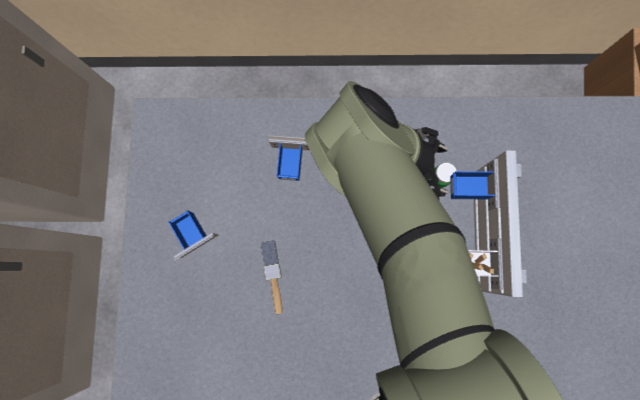

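```bash
python3 - <<'E'
import cv2
f=cv2.imread("pics/w10.png")
cv2.imwrite("pics/w10d.png",cv2.resize(f[160:240,200:400],None,fx=4,fy=4,interpolation=cv2.INTER_CUBIC))
E
python3 - <<'E'
from h import *
m=bot.camera_model("wrist")
import json
for P in (dict(x=.560,y=-.1978,yaw=-1.5815,z=.1754),dict(x=.5617,y=-.1941,yaw=-1.5816,z=.1754)):
    R=Ro.from_euler('z',P['yaw']).as_matrix();o=np.array([P['x'],P['y'],P['z']])
    for n,p in dict(Lwhite=(0,-.032,0),bluL=(0,.04,0),bluR=(0,.16,0),topR=(0,.1625,.058),topL=(0,-.1625,.058)).items():
        u=proj(m,R@np.array(p)+o,True);print(n,u.round(1),"crop",((u-[200,160])*4).round(0))
E
```

```text
Lwhite [211.8 216.8] crop [ 47. 227.]
bluL [272.  217.6] crop [288. 230.]
bluR [379.  217.8] crop [716. 231.]
topR [385.4 267. ] crop [741. 428.]
topL [111.4 256. ] crop [-354.  384.]
Lwhite [212.2 215.3] crop [ 49. 221.]
bluL [272.9 216.1] crop [292. 224.]
bluR [380.9 216.2] crop [724. 225.]
topR [387.6 265.8] crop [750. 423.]
topL [110.8 255. ] crop [-357.  380.]
```

View pics/w10d.png

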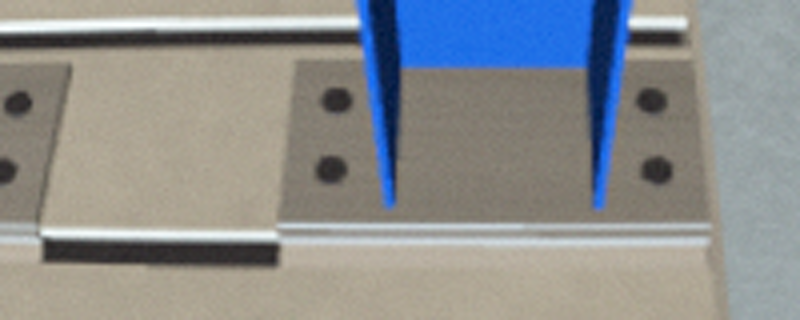

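Run:
```python
from h import *
m=bot.camera_model("wrist")
f=cv2.imread("pics/w10.png")
cv2.imwrite("pics/w10e.png",cv2.resize(f[110:280,345:405],None,fx=8,fy=3.5,interpolation=cv2.INTER_CUBIC))
P=dict(x=.5600,y=-.1978,yaw=-1.5815,z=.1754)
R=Ro.from_euler('z',P['yaw']).as_matrix();o=np.array([P['x'],P['y'],P['z']])
for n,p in dict(g3=(0,.16,0),g2=(0,.16,-.075),g1=(0,.16,-.15),topR=(0,.1625,.058)).items():
    u=proj(m,R@np.array(p)+o,True);print(n,u.round(1),"crop",((u-[345,110])*[8,3.5]).round(0))
```

```text
g3 [379.  217.8] crop [272. 377.]
g2 [373.5 164.3] crop [228. 190.]
g1 [368.3 121.8] crop [187.  41.]
topR [385.4 267. ] crop [323. 549.]
```

View pics/w10e.png

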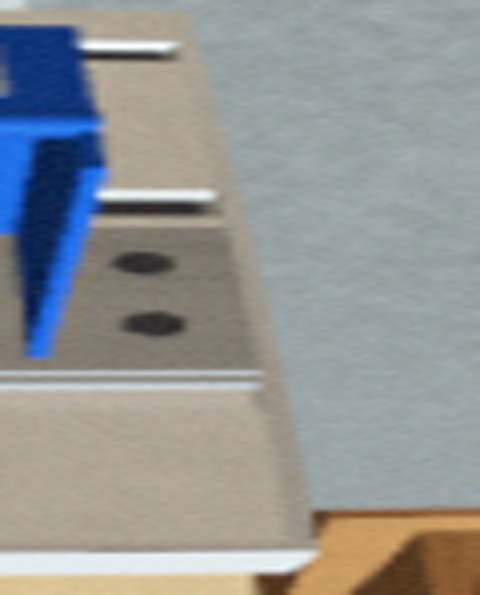

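Run:
```python
from h import *
s=bot.observe();print(s['clock'],s['force'].round(1))
print(bot.job_done())
```

```text
21.8 [-0.   0.2 -0.4]
the job is handed in; nothing more can be done
None
```

The blue bin nearest the base now hangs in the top groove against the far end trim, and I have handed the job in at 21.8 s of the 72 s allowed. No verdict was reported.

- **Finding the groove:** The board is bolted about 14–15 mm below nominal. I fixed the groove height with the camera fit and a light touch above and below, at about 10 N or less.
- **Hanging:** The lip went in at 38° tilt and was swung down in the hand. Side forces stayed under about 13 N. A brief touch of 7 N came mid-swing, and one of 13 N when I pressed the back against the slats to check it was flat.
- **Sliding:** The bin stopped at the trim at about 16 N. I eased that off to about 5 N before opening the gripper.
- **Last checks:** After release the force on the gripper was near zero, and in the pictures the bin hangs free and the robot touches nothing. The plate's right end lines up with the end of the other grooves to within about 0.5 mm. The jar, bottle, brush, white bin and the other blue bins look unmoved.
- **Disagreements:** The arm's reading put the bin's middle at y = 98 mm, and the gap to the white bin suggested about 99 mm, against the nominal 100 mm. I took both as calibration error, because the stop was firm. Side and top camera fits differed from the wrist camera by up to 4 mm on the panel's position; the touch test agreed with the side and top fit.

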